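# Stack and set out the fired tableware

## Task

Sort the four fired pieces on the near side of the potter's table: stack each footed piece upright into its own kind standing on the ware board (round green cup into green cup, square blue dish into blue dish, oblong rust-red dish into rust-red dish), its foot fully down in the lower one. The straight-sided white beaker has no foot and nests in nothing: stand it upright in the middle of the round black coaster. Set pieces down rather than drop them, leave the three pieces on the board where they stand, do not disturb the vase or the tool jar, and let go of everything.

Things in the scene. Friction and masses are not known exactly. Their poses are not given: they have to be found in the camera images.
- green_cup: Loose round green footed cup, about 0.16 kg. Clay foot 50 mm in diameter, 20 mm high (lowest 5 mm drawn in 3 mm each side), under an upright-walled bowl 66 mm in outside diameter: rim at 42 mm, walls 4 mm, inner floor at 25 mm. Nested in its like, its foot (4 mm play each side) stands on that floor, 25 mm above the lower underside. Origin: centre of underside, z up.
- blue_dish: Loose square dark-blue footed dish, about 0.18 kg. Clay foot 48 mm square, 20 mm high (lowest 5 mm drawn in 3 mm each side), under an upright-walled bowl 66 mm square outside: rim at 42 mm, walls 4 mm, inner floor at 25 mm. Nested in its like, its foot (5 mm play each side) stands on that floor, 25 mm above the lower underside. Origin: centre of underside, z up. x and y along its sides.
- rust_dish: Loose oblong rust-red footed dish, about 0.18 kg. Clay foot 74 by 34 mm, 20 mm high (lowest 5 mm drawn in 3 mm each side), under an upright-walled bowl 92 by 52 mm outside: rim at 42 mm, walls 4 mm, inner floor at 25 mm. Nested in its like, its foot (5 mm play each side) stands on that floor, 25 mm above the lower underside. Origin: centre of underside, z up. x along the long sides, y across.
- white_beaker: Loose plain white beaker, a straight cylinder 66 mm in outside diameter and 70 mm high, walls 4 mm, base 6 mm, no foot; about 0.2 kg. It goes on the coaster. Origin: centre of underside, z up.
- green_base: The round green cup that receives the loose green cup; same form and size, 0.3 kg. It stands loose on the ware board: fixed pale plywood, 12 mm thick, 170 mm in x by 780 mm in y, far side of the table. Origin: centre of underside, z up.
- blue_base: The square dark-blue dish that receives the loose blue dish; same form and size (66 mm square, inside 58 mm square), 0.32 kg. It stands loose on the ware board: fixed pale plywood, 12 mm thick, 170 mm in x by 780 mm in y, far side of the table. Origin: centre of underside, z up. x and y along its sides.
- rust_base: The oblong rust-red dish that receives the loose rust-red dish; same form and size (92 by 52 mm, inside 84 by 44 mm), 0.32 kg. It stands loose on the ware board: fixed pale plywood, 12 mm thick, 170 mm in x by 780 mm in y, far side of the table. Origin: centre of underside, z up. x along the long sides.
- coaster: Black rubber round coaster, 84 mm in diameter, 4 mm thick, fixed on the ware board. Origin: centre of its underside, so its top is 4 mm above the origin. The white beaker stands here.
- vase: Bystander: brown closed vase, 90 mm in diameter, 140 mm high, loose on the table at the robot's left. Origin: centre of underside, z up.
- tool_jar: Bystander: blue jar 76 mm in diameter and 90 mm high with brushes up to about 200 mm high, loose on the table at the robot's right. Origin: centre of underside, z up.
Not all that is in view belongs to the job. Leave any pink look-alike of the blue_dish alone. Several things have the shape of the white_beaker; the one meant has the colours described above.

How it is judged:
At the end, for the whole second after the job is handed in: Each footed piece upright (within 5 deg) in its own kind on the board, within 9 mm of centre, underside 22-29 mm above the lower one's; beaker upright on the coaster within 12 mm of centre; lower pieces level, moved under 30 mm; all released and at rest (horizontal distance between green_cup and green_base below 0.009 m and z of green_cup in the frame of green_base between 0.022 and 0.029 m and angle between each of green_cup, blue_dish, rust_dish, white_beaker's own z axis and vertical below 0.09 rad and linear speed of each of green_cup, blue_dish, rust_dish, white_beaker below 0.02 m/s and angular speed of each of green_cup, blue_dish, rust_dish, white_beaker below 0.2 rad/s and angle between each of green_base, blue_base, rust_base's own z axis and vertical below 0.06 rad and distance of each of green_base, blue_base, rust_base from where it was at the start of the episode below 0.03 m and horizontal distance between blue_dish and blue_base below 0.009 m and z of blue_dish in the frame of blue_base between 0.022 and 0.029 m and horizontal distance between rust_dish and rust_base below 0.009 m and z of rust_dish in the frame of rust_base between 0.022 and 0.029 m and horizontal distance between white_beaker and coaster below 0.012 m and z of white_beaker in the frame of coaster between 0.001 and 0.008 m); the robot touches nothing.
It fails at once if a loose piece is dropped (falls free from more than about 25 mm, reaching 0.7 m/s out of the fingers) ((linear speed of green_cup above 0.7 m/s and contact force between the fingers and green_cup below 0.05 N) or (linear speed of blue_dish above 0.7 m/s and contact force between the fingers and blue_dish below 0.05 N) or (linear speed of rust_dish above 0.7 m/s and contact force between the fingers and rust_dish below 0.05 N) or (linear speed of white_beaker above 0.7 m/s and contact force between the fingers and white_beaker below 0.05 N)).
It fails at once if a piece standing on the ware board is shifted by more than 30 mm or tipped (distance of any of green_base, blue_base, rust_base from where it was at the start of the episode above 0.03 m or angle between any of green_base, blue_base, rust_base's own z axis and vertical above 0.35 rad).
It fails at once if the vase or the tool jar is shifted by more than 20 mm (distance of any of vase, tool_jar from where it was at the start of the episode above 0.02 m).
It also fails if it takes over 120 s, if anything falls off the work surface, if the arm or the gripper's body presses on something with over 40 N, if the wrist force passes 120 N, or if a joint passes its speed limit or range.

## Robot

A 7-joint arm with a two-finger parallel gripper is mounted at the origin on the work surface. World frame = base frame: x ahead of the robot, y to its left, z up, the work surface at z = 0. Lengths are in m, angles in rad, forces in N, time in s.
With the tool pointing down it reaches from about 0.425 to 0.875 m from the base axis. Payload 4.7 kg.
Tool frame: the origin (TCP) lies at the very end of the fingers, on their centre line; the grasp point (between the pads) lies behind it (ctrl.tcp_to_grasp is the y of the grasp point in the tool frame, in m); y points along the fingers, x is the direction in which the jaws open and shut, and the axes are right-handed (so a half turn about y gives the same grasp; the last joint's range is limited). The gripper opens to 87 mm and grips with 3 to 60 N. Pads are 19 mm wide; open, the fingers measure 117 mm over their backs; the gripper's body (75 mm by 190 mm) begins 51 mm behind the grasp point.
Start: joints at [1.278, 0.321, -0.07, 1.45, 0.023, 1.371, -0.057], TCP at [0.196, -0.62, 0.223] pointing down, gripper open.
Joint ranges: [-2.86, 2.86], [-0.3, 2.09], [-1.38, 1.24], [0.06, 2.45], [-1.56, 4.7], [0.09, 2.05], [-2.69, 2.69]. Speed limits (rad/s): [2.57, 2.57, 3.14, 3.14, 3.14, 3.14, 3.14].

## Interface

Orientations are given as a rotation vector (axis times angle).
In Python, from bench import ctrl, get_image, workorder gives the robot as it stands.
- The arm moves only by the tool drive_tool, never from a script. Its argument "increments" is text: rows parted by semicolons, each of 5 numbers parted by spaces: the shift along the tool's x, y, z in mm, then the turn about the tool's y in degrees, then the closure in counts, from 0 (fully open) to 255 (shut). In form: tx ty tz yaw fingers; .... A call has 1 to 20 rows; each row shifts and turns the commanded pose from where the row before left it, along the tool's axes as they then stand; what a row does not reach is not made up. A row lasts 1/8 s, in which the tool goes at most 62.5 mm and 10.7 degrees, less where a joint would pass 70% of its speed; a pose out of reach is approached as far as the arm can. A call is refused whole if a number of a shift passes 62.5 or a number of a turn 10.7, either way. A call with a gripper value outside its range is refused whole. The fingers move at their own pace and stop on an object; "squeeze" is the grip in N (left out, the last holds). Time passes only in rows, so rows that do not move let the fingers close. It gives the time, the measured TCP pose, the force and the opening at its end, in the units of the state.
- ctrl.get_state(): the state, without advancing time (a new reading comes with each control period).
- get_image(name): name is "scene" or "side" or "wrist"; returns a dict with "img" (480x640x3 uint8, red, green, blue), "mtx" (3x3 intrinsics, pixels), "k1" (the pictures are not rectified: a ray, as slopes to the right and down, at radius r is drawn at 1 + k1 r^2 times it, then the intrinsics apply), "camera_from_world" (4x4, takes a point from world to camera coordinates). Camera axes: x right, y up, looking along -z (the intrinsics and any distortion apply to the point x, -y, -z); pixel columns grow to the right and rows downward; lengths in m; the calibration is good to about 2 mm. A picture is of the moment at which its call begins. There is no depth.
- workorder.close_job(): hands the job in, once; it reports no verdict.
The state is a dict: "time": time; "joint_positions": joint angles; "qd": joint speeds; "joint_torque": joint torques, N m; "position": TCP position; "tool_rot": TCP orientation; "ft_force": force on the tool from outside, world axes, zero at the start; "torque": the same for the moment, N m; "grip_width": opening from 0.0 (shut) to 1.0 (fully open).
Only numpy, scipy, OpenCV 4.12 (cv2) and the standard library are available. Lean on these libraries where they do the work, as an engineer would, in place of code of your own. Each camera call takes 0.05 s, during which the arm holds its last target.

## Working session

There is one attempt and no reset: what is moved stays moved. The work goes in short steps, Python scripts to look and compute and a tool call to move; the robot and the scene stay as the last step left them, time stands still between calls to the robot, and variables do not carry over. Pictures are saved under pics/ and viewed, and the job is handed in when it is done.

Besides the shell and the picture viewer there is one more tool, called after "Emit:" in YAML: its name, and indented under it one key for each argument. drive_tool: Moves the arm, as the interface text tells. Its arguments: {"type":"object","properties":{"increments":{"type":"string"},"squeeze":{"type":"number"}},"required":["increments"]}

```bash
mkdir -p pics; ls
python3 - <<'E'
from bench import ctrl,get_image,workorder
import cv2
print(ctrl.get_state()); print(ctrl.tcp_to_grasp)
for n in ["scene","side","wrist"]:
    d=get_image(n); cv2.imwrite(f"pics/{n}0.png",d["img"][:,:,::-1]); print(n,d["mtx"].tolist(),d["k1"],d["camera_from_world"].round(4).tolist())
E
```

```text
pics
{'time': 0.0, 'joint_positions': array([ 1.27807436,  0.32180962, -0.07006901,  1.45167996,  0.02264437,
        1.37075615, -0.05687989]), 'qd': array([-0.00095981, -0.00060546, -0.00188138,  0.00092741, -0.00080947,
       -0.00210291,  0.00087697]), 'joint_torque': array([-1.42497947e-04, -4.91291893e+01, -4.03847108e-01, -3.12533891e+01,
       -6.40511164e-02,  4.35802387e-02,  1.36190197e-04]), 'position': array([ 0.19608488, -0.61915118,  0.22146758]), 'tool_rot': array([-1.33787495,  0.98140976, -0.97877612]), 'ft_force': array([-0.89745646,  0.70582847, -0.7163709 ]), 'torque': array([ 0.01015499, -0.00451638, -0.01137733]), 'grip_width': 1.001485998486564}
-0.0187
scene [[462.82497704941113, 0.0, 319.2423244959278], [0.0, 462.82497704941113, 231.10701103380984], [0.0, 0.0, 1.0]] 0.03616858207479303 [[0.3032, 0.9528, 0.0153, -0.1535], [-0.7398, 0.2252, 0.634, 0.3185], [0.6006, -0.2036, 0.7732, -1.7529], [0.0, 0.0, 0.0, 1.0]]
side [[436.722289588542, 0.0, 320.60332930704766], [0.0, 436.722289588542, 241.32678585312595], [0.0, 0.0, 1.0]] -0.10249868815552308 [[-0.9122, -0.4097, 0.0005, 0.4453], [0.2934, -0.6524, 0.6988, -0.1853], [-0.286, 0.6376, 0.7153, -1.127], [0.0, 0.0, 0.0, 1.0]]
wrist [[399.0229441036304, 0.0, 311.01515804758725], [0.0, 399.0229441036304, 246.09280770431687], [0.0, 0.0, 1.0]] 0.029240788817489993 [[0.3025, -0.9532, -0.0009, -0.6484], [0.9139, 0.2903, -0.2838, 0.0336], [0.2708, 0.085, 0.9589, -0.39], [0.0, 0.0, 0.0, 1.0]]
```

View pics/scene0.png

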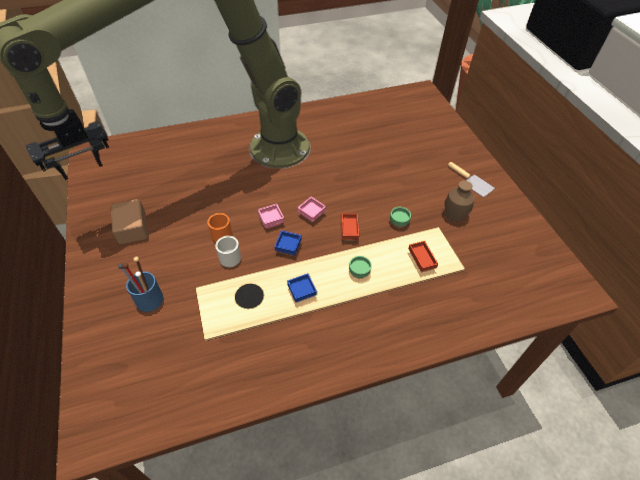

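View pics/side0.png

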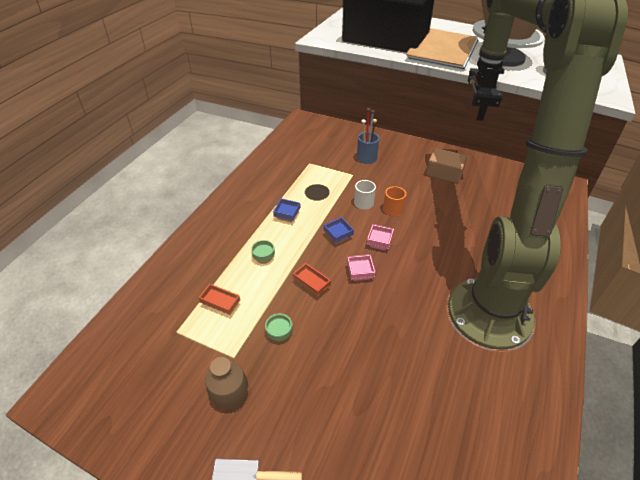

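View pics/wrist0.png

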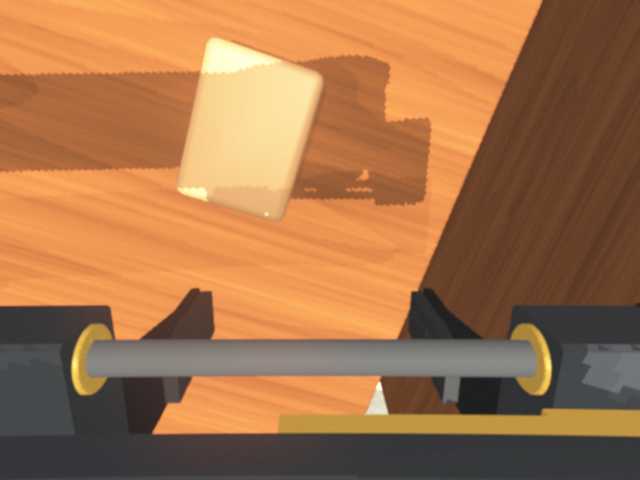

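```bash
cat > h.py <<'E'
from bench import ctrl,get_image,workorder
import cv2, numpy as np
from scipy.spatial.transform import Rotation as R
def undist(d,px):
    K=d["mtx"]; k=d["k1"]
    p=np.atleast_2d(px).astype(float).reshape(-1,1,2)
    return cv2.undistortPointsIter(p,K,np.array([k,0,0,0,0.]),None,None,(3,100,1e-12)).reshape(-1,2)
def ray(d,px):
    n=undist(d,px); T=d["camera_from_world"]; Rm=T[:3,:3]
    c=-Rm.T@T[:3,3]; v=np.c_[n[:,0],-n[:,1],-np.ones(len(n))]@Rm
    return c,v
def plane(d,px,z):
    c,v=ray(d,px); return c+v*((z-c[2])/v[:,2])[:,None]
def proj(d,P):
    P=np.atleast_2d(P); T=d["camera_from_world"]; q=P@T[:3,:3].T+T[:3,3]
    n=np.c_[q[:,0],-q[:,1]]/(-q[:,2:]); r=(n**2).sum(1,keepdims=True); n=n*(1+d["k1"]*r)
    return n@d["mtx"][:2,:2].T+d["mtx"][:2,2]
def tri(d1,p1,d2,p2):
    A=np.zeros((3,3));b=np.zeros(3)
    for d,p in((d1,p1),(d2,p2)):
        c,v=ray(d,p);v=v[0]/np.linalg.norm(v[0]);M=np.eye(3)-np.outer(v,v);A+=M;b+=M@c
    return np.linalg.solve(A,b)
RNG={'green':((45,80,50),(85,255,255)),'blue':((110,130,40),(130,255,255)),'pink':((155,60,120),(175,200,255)),
 'rust':((0,190,60),(7,255,255)),'orange':((8,190,130),(13,255,255)),'white':((0,0,120),(180,40,255)),'black':((0,0,0),(180,255,30))}
def blobs(img,col,amin=100):
    hsv=cv2.cvtColor(img,cv2.COLOR_RGB2HSV); m=cv2.inRange(hsv,*map(np.array,RNG[col]))
    m=cv2.morphologyEx(m,cv2.MORPH_CLOSE,np.ones((3,3),np.uint8))
    cs,_=cv2.findContours(m,cv2.RETR_EXTERNAL,cv2.CHAIN_APPROX_NONE)
    return [c for c in cs if cv2.contourArea(c)>amin]
def tool():
    s=ctrl.get_state(); M=R.from_rotvec(s["tool_rot"]).as_matrix(); return s["position"],M,s
E
python3 - <<'E'
from h import *
for n in("scene","side"):
    d=get_image(n)
    for c in RNG:
        for b in blobs(d["img"],c):
            m=cv2.moments(b);u=(m["m10"]/m["m00"],m["m01"]/m["m00"])
            if cv2.contourArea(b)<3000: print(n,c,np.round(u,1),cv2.contourArea(b),plane(d,u,.035 if c!='black' else .016)[0].round(3))
p,M,s=tool();print(p,M.round(3))
E
```

```text
scene green [359.4 266.3] 308.0 [0.627 0.085 0.035]
scene green [399.7 216. ] 236.0 [0.48  0.28  0.035]
scene blue [301.4 287.4] 462.0 [ 0.647 -0.099  0.035]
scene blue [287.5 242.4] 392.0 [ 0.479 -0.094  0.035]
scene pink [270.8 215.5] 381.5 [ 0.357 -0.116  0.035]
scene pink [311.3 208.7] 369.0 [0.367 0.017 0.035]
scene orange [218.4 225.7] 375.5 [ 0.351 -0.284  0.035]
scene white [507.5 355.5] 743.0 [0.998 0.35  0.035]
scene white [227.6 250.9] 520.5 [ 0.457 -0.275  0.035]
scene white [480.  185.5] 278.0 [0.432 0.599 0.035]
scene white [469.3  47.3] 103.0 [-0.381  1.01   0.035]
scene black [586.4 364.9] 645.0 [1.073 0.54  0.016]
scene black [ 70.2 131.1] 1055.0 [-0.288 -0.732  0.016]
side blue [337.6 229.8] 158.0 [ 0.472 -0.087  0.035]
side blue [286.7 209.2] 127.5 [ 0.652 -0.106  0.035]
side pink [360.8 267.1] 510.0 [0.358 0.022 0.035]
side pink [379.6 236.8] 447.5 [ 0.349 -0.11   0.035]
side white [618.1 468.9] 191.0 [-0.319  0.319  0.035]
side white [234.7 469.2] 833.0 [0.396 0.614 0.035]
side white [597.3 210.4] 459.5 [-0.266 -0.521  0.035]
side white [364.3 193.9] 480.0 [ 0.457 -0.276  0.035]
side white [615.1  92.5] 1487.5 [-0.383 -1.516  0.035]
side white [526.2  67.8] 1888.5 [ 0.052 -1.571  0.035]
side black [485.  104.2] 257.0 [ 0.191 -1.109  0.016]
side black [487.3  74.3] 446.5 [ 0.227 -1.433  0.016]
side black [557.1  18.5] 413.0 [-0.088 -2.609  0.016]
[ 0.19621884 -0.61943844  0.2220487 ] [[ 0.302 -0.     0.953]
 [-0.953  0.001  0.302]
 [-0.001 -1.    -0.   ]]
```

Run:
```python
import cv2
a=cv2.imread("pics/scene0.png")[180:320,190:460];cv2.imwrite("pics/c1.png",cv2.resize(a,None,fx=2.9,fy=2.9,interpolation=cv2.INTER_CUBIC))
```

```text
(no output)
```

View pics/c1.png

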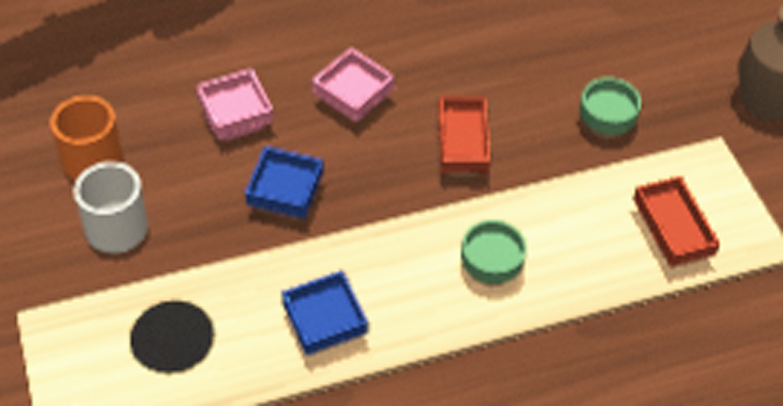

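```bash
cat >> h.py <<'E'
def go(x,y,z=None,ang=None):
    """print needed tool-frame move to world target; ang = desired jaw axis angle deg (mod 180)"""
    p,M,s=tool(); d=np.array([x,y,z if z is not None else p[2]])-p
    a=np.degrees(np.arctan2(M[1,0],M[0,0]))
    print("pos",p.round(4),"jaw ang",a.round(2),"tool shift mm",(M.T@d*1000).round(1),"dist",np.linalg.norm(d).round(3),"j7",s["joint_positions"][6].round(2))
    if ang is not None:
        t=(ang-a+90)%180-90; print("turn world z",t.round(1),"-> tool-y yaw",(-t).round(1))
E
python3 - <<'E'
from h import *
d=get_image("wrist");p,M,s=tool();T=d["camera_from_world"];c=-T[:3,:3].T@T[:3,3]
print("cam in tool",M.T@(c-p), "axes in tool",(M.T@T[:3,:3].T).round(3))
go(.196,-.62,.36); go(.50,-.05,.36,0)
E
```

```text
cam in tool [-0.00114256 -0.16125274  0.07878978] axes in tool [[ 1.    -0.    -0.001]
 [-0.001  0.284 -0.959]
 [ 0.     0.959  0.284]]
pos [ 0.1962 -0.6195  0.2222] jaw ang -72.42 tool shift mm [   0.3 -137.8   -0.4] dist 0.138 j7 -0.06
pos [ 0.1962 -0.6195  0.2222] jaw ang -72.42 tool shift mm [-451.2 -137.6  461.6] dist 0.66 j7 -0.06
turn world z 72.4 -> tool-y yaw -72.4
```

Emit:
drive_tool:
  increments: "0 -46 0 0 0; 0 -46 0 0 0; 0 -46 0 0 0; -37 0 38 0 0; -37 0 38 0 0; -37 0 38 0 0; -37 0 38 0 0; -37 0 38 0 0; -37 0 38 0 0; -37 0 38 0 0; -37 0 38 0 0; -37 0 38 0 0; -37 0 38 0 0; -37 0 38 0 0; -37 0 38 0 0; 0 0 0 9 0; 0 0 0 9 0; 0 0 0 0 0"
  squeeze: 20

```text
time: 2.55
position: [0.4968, -0.0586, 0.3605]
tool_rot: [-1.207, 1.213, -1.213]
ft_force: [0.5, 0.5, 0.3]
grip_width: 0.999
```

Run:
```python
from h import *
d=get_image("wrist");cv2.imwrite("pics/w1.png",d["img"][:,:,::-1])
go(.50,-.05,.36,-90)
```

```text
pos [ 0.4968 -0.0587  0.3605] jaw ang -90.26 tool shift mm [-8.7  0.5  3.1] dist 0.009 j7 -1.5
turn world z 0.3 -> tool-y yaw -0.3
```

View pics/w1.png

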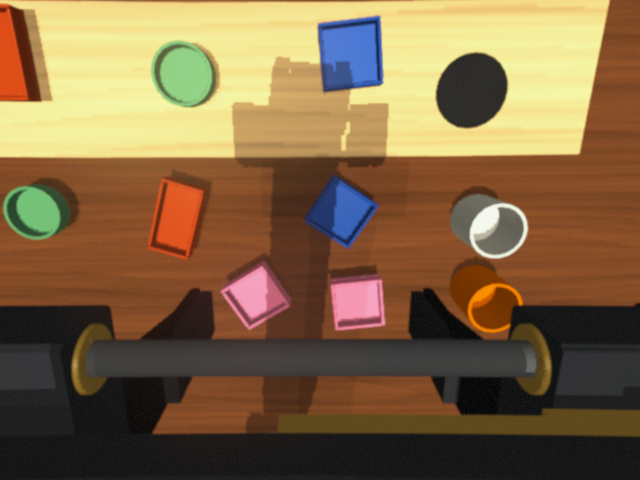

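```bash
cat >> h.py <<'E'
RW={'green':((60,60,40),(85,255,255)),'blue':((105,130,40),(130,255,255)),'rust':((0,200,90),(9,255,255)),'white':((0,0,60),(180,60,255)),'black':((0,0,0),(180,255,40))}
def wb(img,col,amin=600,amax=20000,vmax=300):
    hsv=cv2.cvtColor(img,cv2.COLOR_RGB2HSV); m=cv2.inRange(hsv,*map(np.array,RW[col]))
    m[vmax:]=0
    m=cv2.morphologyEx(m,cv2.MORPH_OPEN,np.ones((3,3),np.uint8))
    m=cv2.morphologyEx(m,cv2.MORPH_CLOSE,np.ones((5,5),np.uint8))
    cs,_=cv2.findContours(m,cv2.RETR_EXTERNAL,cv2.CHAIN_APPROX_NONE)
    return [c for c in cs if amin<cv2.contourArea(c)<amax]
def border(c): 
    x,y,w,h=cv2.boundingRect(c); return x<2 or y<2 or x+w>638
from scipy.optimize import least_squares
def rect(d,c,z,L,W):
    """far-edge anchored rectangle: centre, angle(deg) of long axis"""
    P=plane(d,c.reshape(-1,2),z)[:,:2]; T=d["camera_from_world"];cam=(-T[:3,:3].T@T[:3,3])[:2]
    (cx,cy),(w,h),a=cv2.minAreaRect((P*1000).astype(np.float32))
    if h>w: a+=90; w,h=h,w
    th=np.radians(a);ex=np.array([np.cos(th),np.sin(th)]);ey=np.array([-ex[1],ex[0]]);ctr=np.zeros(2)
    px=0.5*(np.linalg.norm(plane(d,c[0][0],z)-plane(d,c[0][0]+np.array([1,0]),z)))
    for e,l in((ex,L),(ey,W)):
        s=P@e; cc=cam@e
        far = s.max()+px-l/2 if (s.max()+s.min())/2>cc else s.min()-px+l/2
        ctr+=far*e
    return ctr,a,(w,h),np.array([cx,cy])/1000
def circ(d,c,z,r):
    P=plane(d,c.reshape(-1,2),z)[:,:2]; T=d["camera_from_world"];cam=(-T[:3,:3].T@T[:3,3])[:2]
    (cx,cy),rr=cv2.minEnclosingCircle((P*1000).astype(np.float32)); ctr=np.array([cx,cy])/1000
    px=0.5*(np.linalg.norm(plane(d,c[0][0],z)-plane(d,c[0][0]+np.array([1,0]),z)))
    for _ in range(4):
        u=ctr-cam; F=P[(P-ctr)@u/np.linalg.norm(u)>0.0]
        o=least_squares(lambda q:np.linalg.norm(F-q,axis=1)+px-r,ctr,loss='soft_l1',f_scale=.001); ctr=o.x
    return ctr,rr,np.sqrt(np.mean(o.fun**2))*1000
def report(d,vmax=300):
    im=d["img"]
    for col in('blue','rust','green','white','black'):
        for c in wb(im,col,vmax=vmax):
            b=border(c);x,y,w,h=cv2.boundingRect(c)
            for z in {'blue':(.042,.054),'rust':(.042,.054),'green':(.042,.054),'white':(.07,),'black':(.016,)}[col]:
                if col in('blue','rust'):
                    o=rect(d,c,z,*((.066,.066) if col=='blue' else (.092,.052)))
                    # base if x>.56
                    if (o[0][0]>.57)!=(z>.05): continue
                    print(col,(x,y,w,h),'BORDER' if b else '',z,o[0].round(4),"ang",round(o[1],1),np.round(o[2],1),"raw",o[3].round(4))
                else:
                    o=circ(d,c,z,{'green':.033,'white':.033,'black':.042}[col])
                    if col=='green' and (o[0][0]>.57)!=(z>.05): continue
                    print(col,(x,y,w,h),'BORDER' if b else '',z,o[0].round(4),"encl r",round(o[1],1),"rms",o[2].round(2))
E
python3 - <<'E'
from h import *
d=get_image("wrist");report(d)
hsv=cv2.cvtColor(d["img"],cv2.COLOR_RGB2HSV)
for p in[(175,215),(10,50),(500,100),(60,130),(180,75),(35,210),(350,60),(340,210),(497,250),(460,215),(470,90)]:print(p,hsv[p[1],p[0]])
E
```

```text
blue (306, 177, 71, 70)  0.042 [ 0.4757 -0.0943] ang 56.5 [65.5 65.4] raw [ 0.4762 -0.0941]
blue (319, 17, 63, 73)  0.054 [ 0.6491 -0.1   ] ang 5.5 [64.1 63.5] raw [ 0.6496 -0.1007]
rust (147, 179, 57, 80)  0.042 [0.4673 0.111 ] ang 162.9 [92.6 56.4] raw [0.4674 0.1081]
rust (0, 5, 30, 95) BORDER 0.054 [0.6427 0.2429] ang 166.7 [93.4 29.7] raw [0.6463 0.253 ]
green (5, 186, 56, 51)  0.042 [0.4785 0.277 ] encl r 32.6 rms 1.28
white (451, 195, 77, 63)  0.07 [ 0.459  -0.2746] encl r 46.5 rms 0.38
(175, 215) [  8 211 226]
(10, 50) [  8 229 222]
(500, 100) [30 22 46]
(60, 130) [ 29  88 244]
(180, 75) [ 56  92 210]
(35, 210) [ 62 106 193]
(350, 60) [110 163 207]
(340, 210) [110 169 187]
(497, 250) [ 26  32 111]
(460, 215) [ 23  40 103]
(470, 90) [23 22 46]
```

```bash
sed -i "s/'green':((60,60,40)/'green':((45,60,40)/; s/'black':((0,0,0),(180,255,40))}/'black':((0,0,0),(180,90,60))}/" h.py
python3 - <<'E'
from h import *
d=get_image("wrist");report(d)
E
```

```text
blue (306, 177, 71, 70)  0.042 [ 0.4758 -0.0942] ang 56.4 [65.4 65.4] raw [ 0.4762 -0.0941]
blue (319, 17, 63, 73)  0.054 [ 0.6491 -0.1   ] ang 5.7 [64.2 63.5] raw [ 0.6496 -0.1007]
rust (147, 179, 57, 80)  0.042 [0.4674 0.1106] ang 162.6 [92.6 56. ] raw [0.4674 0.1079]
rust (0, 5, 30, 95) BORDER 0.054 [0.6428 0.2428] ang 166.6 [93.4 29.7] raw [0.6464 0.2529]
green (3, 185, 66, 54)  0.042 [0.4772 0.279 ] encl r 38.5 rms 0.46
green (152, 41, 61, 65)  0.054 [0.6305 0.0799] encl r 32.5 rms 0.55
white (451, 195, 76, 63)  0.07 [ 0.459  -0.2746] encl r 46.3 rms 0.37
black (437, 54, 69, 73)  0.016 [ 0.6147 -0.2439] encl r 39.8 rms 1.25
```

Emit:
drive_tool:
  increments: "-46 0 0 0 0; -46 0 0 0 0; -46 0 0 0 0; -46 0 0 0 0; -46 0 0 0 0; 0 0 0 0 0; 0 0 0 0 0"

```text
time: 3.58
position: [0.4987, 0.1706, 0.3604]
tool_rot: [-1.207, 1.214, -1.215]
ft_force: [0.5, 0.0, -0.2]
grip_width: 0.999
```

Run:
```python
from h import *
d=get_image("wrist");report(d);cv2.imwrite("pics/w2.png",d["img"][:,:,::-1])
go(.4757,-.0943,.15,56.5)
```

```text
blue (486, 176, 81, 71)  0.042 [ 0.4751 -0.0932] ang 56.5 [74.2 65.1] raw [ 0.4775 -0.0892]
blue (526, 14, 77, 75)  0.054 [ 0.6494 -0.0994] ang 95.8 [73.4 63.7] raw [ 0.6497 -0.0951]
rust (330, 178, 63, 81)  0.042 [0.4669 0.1101] ang 162.3 [93.4 53.5] raw [0.4686 0.111 ]
green (196, 187, 54, 53)  0.042 [0.4776 0.2798] encl r 33.8 rms 0.41
green (362, 42, 61, 65)  0.054 [0.6305 0.0833] encl r 32.9 rms 0.46
pos [0.499  0.1698 0.3604] jaw ang -90.5 tool shift mm [264.1 210.6 -20.9] dist 0.338 j7 -2.0
turn world z -33.0 -> tool-y yaw 33.0
```

View pics/w2.png

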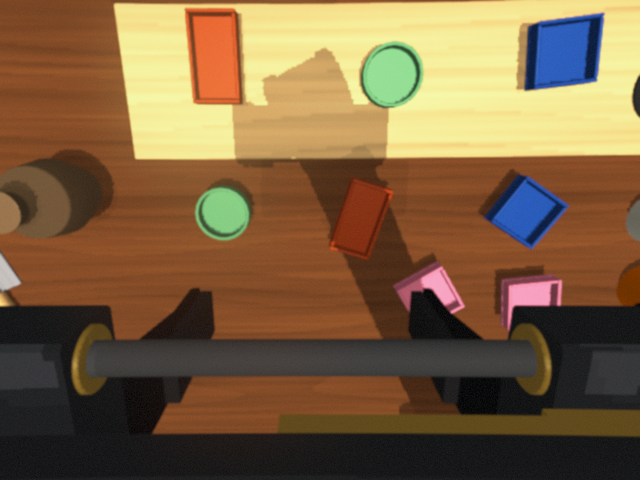

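Run:
```python
from h import *
d=get_image("wrist");hsv=cv2.cvtColor(d["img"],cv2.COLOR_RGB2HSV)
for p in[(215,50),(191,50),(236,50),(215,100),(60,120),(360,220),(270,250),(360,300)]:print(p,hsv[p[1],p[0]])
RW['rust']=((0,180,60),(11,255,255))
report(d)
go(.467,.1105,.10,162.4-90)
```

```text
(215, 50) [  9 195 236]
(191, 50) [ 11 187 131]
(236, 50) [ 10 190 146]
(215, 100) [ 10 197 203]
(60, 120) [ 12 176 135]
(360, 220) [  7 215 133]
(270, 250) [ 12 175 140]
(360, 300) [ 12 184 132]
blue (486, 176, 80, 71)  0.042 [ 0.4751 -0.0933] ang 56.7 [74.1 65.1] raw [ 0.4776 -0.0893]
blue (525, 14, 77, 75)  0.054 [ 0.6494 -0.0995] ang 96.0 [73.4 63.7] raw [ 0.6496 -0.0952]
rust (328, 177, 66, 84)  0.042 [0.4647 0.1088] ang 162.4 [97.1 57.9] raw [0.4688 0.1112]
rust (185, 9, 55, 95)  0.054 [0.6489 0.2743] ang 179.8 [90.4 52. ] raw [0.6492 0.2737]
green (195, 187, 55, 53)  0.042 [0.4777 0.2799] encl r 33.9 rms 0.41
green (361, 42, 61, 65)  0.054 [0.6304 0.0833] encl r 33.0 rms 0.45
pos [0.499  0.1696 0.3604] jaw ang -90.55 tool shift mm [ 59.2 260.4 -31.5] dist 0.269 j7 -2.0
turn world z -17.1 -> tool-y yaw 17.1
```

Emit:
drive_tool:
  increments: "30 50 -16 0 0; 29 50 -16 0 0; 0 50 0 8.5 0; 0 50 0 8.6 0; 0 45 0 0 0; 0 0 0 0 0; 0 0 0 0 0"

```text
time: 4.55
position: [0.4675, 0.1122, 0.1172]
tool_rot: [-1.046, 1.43, -1.432]
ft_force: [0.7, 0.4, 1.4]
grip_width: 0.997
```

Run:
```python
from h import *
d=get_image("wrist");cv2.imwrite("pics/w3.png",d["img"][:,:,::-1])
go(.467,.1105,.023,162.4-90)
for n in("scene","side"):
    e=get_image(n);cv2.imwrite(f"pics/{n}3.png",e["img"][:,:,::-1])
```

```text
pos [0.4679 0.1124 0.1177] jaw ang -107.57 tool shift mm [ 2.2 94.7 -0.6] dist 0.095 j7 -2.24
turn world z -0.0 -> tool-y yaw 0.0
```

View pics/w3.png

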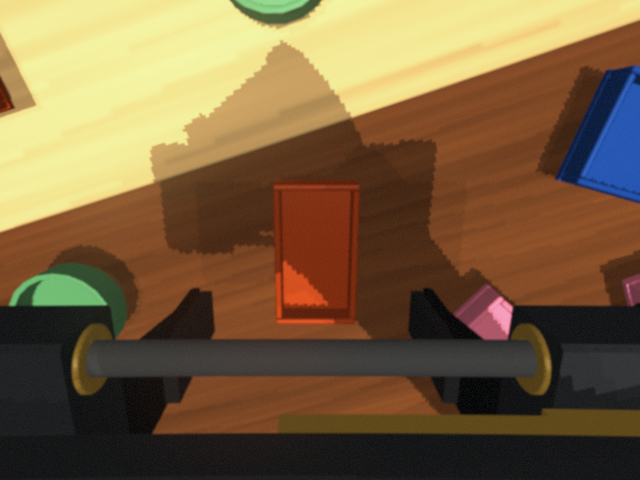

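Emit:
drive_tool:
  increments: "2 30 0 0 0; 0 30 0 0 0; 0 25 -1 0 0; 0 10 0 0 0; 0 0 0 0 0; 0 0 0 0 255; 0 0 0 0 255; 0 0 0 0 255; 0 0 0 0 255; 0 0 0 0 255; 0 0 0 0 255"
  squeeze: 20

```text
time: 6.08
position: [0.4647, 0.1108, 0.0207]
tool_rot: [-1.049, 1.431, -1.431]
ft_force: [-1.0, 0.2, 2.6]
grip_width: 0.595
```

Run:
```python
from h import *
go(.467,.1105,.023,162.4-90);print(tool()[2]["grip_width"]*87)
d=get_image("wrist");cv2.imwrite("pics/w4.png",d["img"][:,:,::-1])
```

```text
pos [0.4647 0.1108 0.0207] jaw ang -107.53 tool shift mm [-0.5 -2.3  2.3] dist 0.003 j7 -2.36
turn world z -0.1 -> tool-y yaw 0.1
51.74323466219245
```

View pics/w4.png

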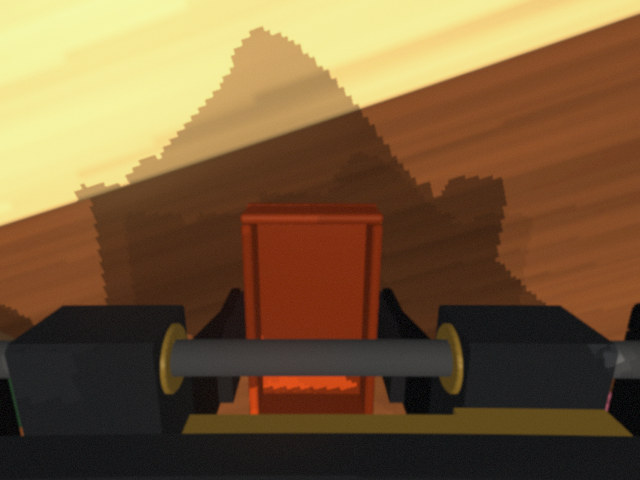

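Run:
```python
from h import *
d=get_image("wrist"); P=plane(d,[[250,207],[375,207],[244,220],[380,220]],.042);p,M,s=tool()
print(P.round(4),((P-p)@M*1000).round(1))
```

```text
[[0.5203 0.1173 0.042 ]
 [0.507  0.0749 0.042 ]
 [0.5165 0.1209 0.042 ]
 [0.5019 0.0744 0.042 ]] [[-23.  -21.3  51.1]
 [ 21.5 -21.3  51.1]
 [-25.3 -21.3  46.4]
 [ 23.5 -21.3  46.4]]
```

Emit:
drive_tool:
  increments: "0 -20 0 0 255; 0 -50 0 0 255; 0 -50 0 0 255; 0 -50 0 0 255; 0 -50 0 -8 255; 0 0 35 -9 255; -10 0 40 0 255; -30 0 0 0 255; -30 0 0 0 255; 0 0 0 0 255; 0 0 0 0 255"

```text
time: 7.55
position: [0.5396, 0.1741, 0.2398]
tool_rot: [-1.206, 1.216, -1.216]
ft_force: [-0.3, -1.0, -2.1]
grip_width: 0.595
```

Run:
```python
from h import *
d=get_image("wrist");cv2.imwrite("pics/w5.png",d["img"][:,:,::-1])
RW['rust']=((0,180,60),(11,255,255))
report(d,480); go(.649,.274,.15,89.8);print(tool()[2]["grip_width"]*87)
```

```text
blue (535, 231, 105, 91) BORDER 0.042 [ 0.4747 -0.0946] ang 56.8 [81.  64.9] raw [ 0.4791 -0.0881]
blue (594, 37, 46, 89) BORDER 0.054 [ 0.6433 -0.0546] ang 12.1 [65.3 34.8] raw [ 0.6464 -0.0695]
rust (247, 376, 129, 39)  0.042 [0.351  0.1979] ang 90.0 [133.7  46.3] raw [0.3487 0.1765]
rust (240, 204, 144, 135)  0.042 [0.4603 0.134 ] ang 179.5 [136.4 132.8] raw [0.4833 0.1746]
rust (148, 24, 75, 121)  0.054 [0.649  0.2742] ang 179.7 [89.2 53.4] raw [0.65   0.2731]
green (168, 245, 70, 68)  0.042 [0.4779 0.28  ] encl r 36.4 rms 1.04
green (381, 67, 82, 83)  0.054 [0.631  0.0836] encl r 33.4 rms 0.45
white (613, 346, 27, 32) BORDER 0.07 [ 0.3955 -0.0907] encl r 20.2 rms 8.66
white (171, 344, 281, 31)  0.07 [0.4073 0.1726] encl r 132.5 rms 56.32
black (384, 306, 256, 108) BORDER 0.016 [ 0.3532 -0.1213] encl r 135.9 rms 12.52
black (174, 292, 275, 60)  0.016 [0.4244 0.0889] encl r 148.3 rms 16.81
pos [0.5398 0.1734 0.2399] jaw ang -90.6 tool shift mm [-101.8   89.7  108.2] dist 0.174 j7 -2.09
turn world z 0.4 -> tool-y yaw -0.4
51.77404425027029
```

View pics/w5.png

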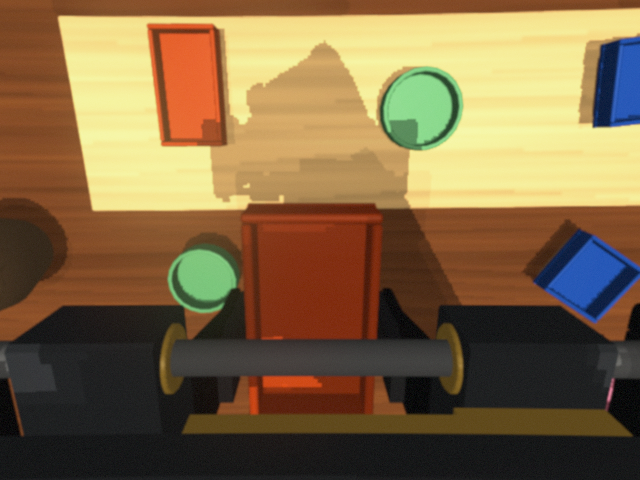

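Emit:
drive_tool:
  increments: "-34 -4 35 -0.4 255; -34 25 35 0 255; -34 25 36 0 255; 0 25 0 0 255; 0 10 0 0 255; 0 0 0 0 255; 0 0 0 0 255"

```text
time: 8.48
position: [0.647, 0.2756, 0.1614]
tool_rot: [-1.205, 1.21, -1.213]
ft_force: [-1.1, 0.2, -1.9]
grip_width: 0.595
```

Run:
```python
from h import *
d=get_image("wrist");cv2.imwrite("pics/w6.png",d["img"][:,:,::-1])
d=get_image("side");cv2.imwrite("pics/s6.png",cv2.resize(d["img"][200:360,120:360,::-1],None,fx=3,fy=3))
go(.6463,.2742,.070,89.8);print(tool()[2]["grip_width"]*87,tool()[2]["ft_force"])
```

```text
pos [0.6469 0.276  0.1614] jaw ang -90.17 tool shift mm [ 1.8 91.4 -0.8] dist 0.091 j7 -2.3
turn world z -0.0 -> tool-y yaw 0.0
51.73626757394554 [ 0.09264976  1.54112783 -1.70992897]
```

View pics/w6.png

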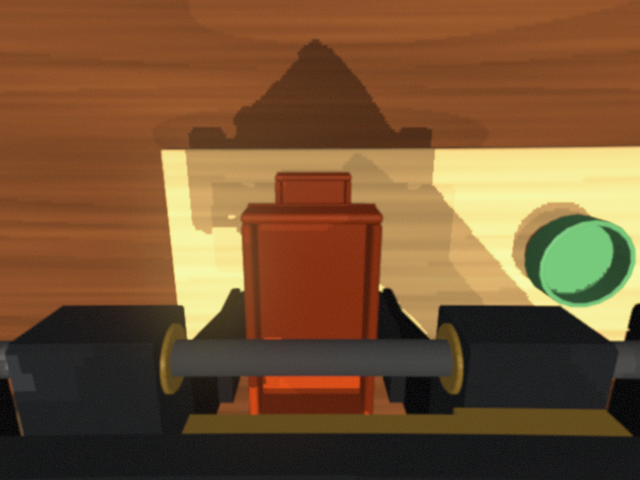

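View pics/s6.png

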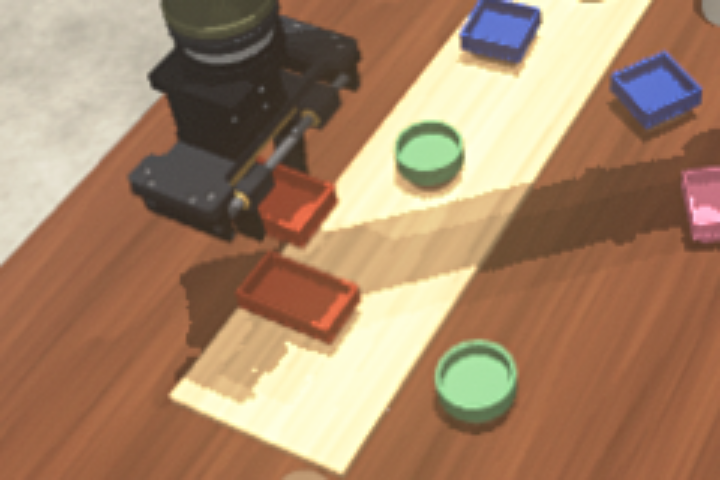

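Emit:
drive_tool:
  increments: "1.5 25 -0.8 0 255; 0 25 0 0 255; 0 25 0 0 255; 0 10 0 0 255; 0 5 0 0 255; 0 3 0 0 255; 0 0 0 0 255"

```text
time: 9.45
position: [0.6457, 0.275, 0.0672]
tool_rot: [-1.207, 1.21, -1.211]
ft_force: [0.1, 0.4, -1.5]
grip_width: 0.598
```

Run:
```python
from h import *
d=get_image("wrist");cv2.imwrite("pics/w7.png",d["img"][:,:,::-1])
go(.6463,.2742,.0577,89.8);print(tool()[2]["grip_width"]*87,tool()[2]["ft_force"])
```

```text
pos [0.6457 0.275  0.0673] jaw ang -90.12 tool shift mm [0.8 9.6 0.5] dist 0.01 j7 -2.33
turn world z -0.1 -> tool-y yaw 0.1
51.612786655157 [-1.24426031 -0.02160363 -2.05595651]
```

View pics/w7.png

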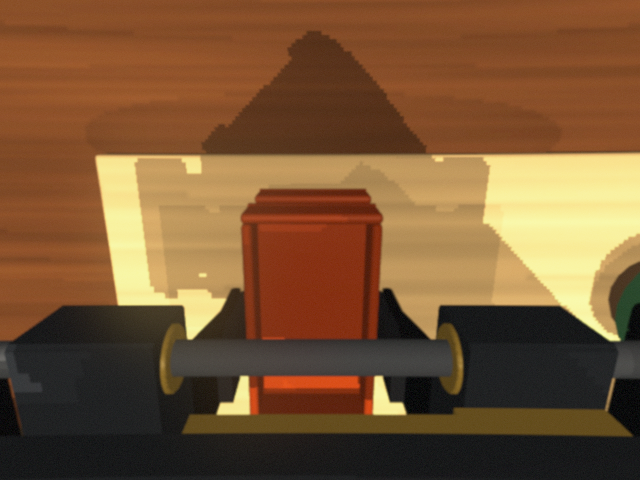

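Emit:
drive_tool:
  increments: "0.5 4 0.5 0 255; 0 3 0 0 255; 0 2 0 0 255; 0 1 0 0 255; 0 0 0 0 255"

```text
time: 10.12
position: [0.6459, 0.2743, 0.0568]
tool_rot: [-1.208, 1.211, -1.211]
ft_force: [-0.6, -1.2, -0.1]
grip_width: 0.593
```

Emit:
drive_tool:
  increments: "0 1 0 0 255; 0 1 0 0 255; 0 0 0 0 255"

```text
time: 10.5
position: [0.6459, 0.2743, 0.0567]
tool_rot: [-1.208, 1.21, -1.212]
ft_force: [-3.6, -3.6, 10.5]
grip_width: 0.594
```

Emit:
drive_tool:
  increments: "0 -1.5 0 0 255; 0 0 0 0 200; 0 0 0 0 130; 0 0 0 0 60; 0 0 0 0 0; 0 0 0 0 0; 0 -20 0 0 0; 0 -50 0 0 0; 0 -60 0 0 0; 0 -60 0 0 0; 0 -30 -40 0 0; 0 0 -40 0 0; 0 0 -20 0 0; 0 0 0 0 0"

```text
time: 12.25
position: [0.5448, 0.2755, 0.2781]
tool_rot: [-1.207, 1.207, -1.211]
ft_force: [1.0, -0.3, 0.3]
grip_width: 1.002
```

Run:
```python
from h import *
d=get_image("wrist");cv2.imwrite("pics/w8.png",d["img"][:,:,::-1])
d=get_image("side");cv2.imwrite("pics/s8.png",cv2.resize(d["img"][200:360,120:360,::-1],None,fx=3,fy=3))
d=get_image("wrist");report(d)
go(.4778,.2798,.023,None)
```

```text
blue (608, 244, 32, 55) BORDER 0.042 [ 0.4752 -0.0322] ang 12.5 [61.  30.5] raw [ 0.477  -0.0495]
green (276, 242, 61, 58)  0.042 [0.4795 0.2808] encl r 34.2 rms 1.01
green (479, 82, 80, 74)  0.054 [0.6314 0.0839] encl r 35.6 rms 0.53
pos [0.547  0.2741 0.2765] jaw ang -90.19 tool shift mm [ -5.4 253.5 -69.5] dist 0.263 j7 -2.29
```

View pics/w8.png

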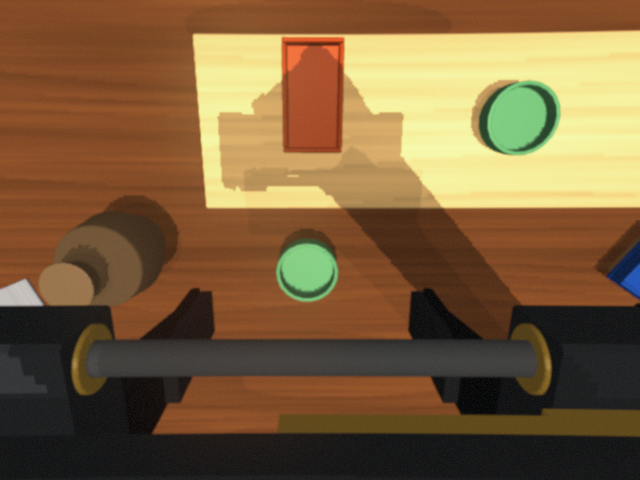

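View pics/s8.png

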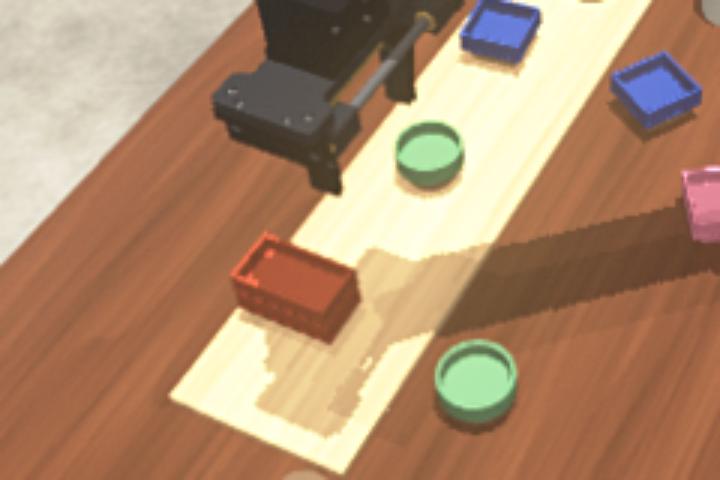

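Run:
```python
from h import *
d=get_image("wrist");print("vase top",plane(d,[67,285],.14))
print(proj(get_image("wrist"),[[.478,.28,.042]]))
```

```text
vase top [[0.50596946 0.46863931 0.14      ]]
[[306.62377279 273.89497316]]
```

Emit:
drive_tool:
  increments: "0 0 -35 0 0; -5 0 -34 0 0; 0 0 0 -10 0; 0 0 0 -10 0; 0 40 0 -10 0; 0 40 0 -10 0; 0 40 0 -10 0; 0 30 0 -10 0; 0 10 0 -10 0; 0 0 0 -10 0; 0 0 0 0 0; 0 0 0 0 0"

```text
time: 14.0
position: [0.4773, 0.2798, 0.1161]
tool_rot: [-1.566, 0.141, -0.141]
ft_force: [0.2, -0.8, -0.1]
grip_width: 0.996
```

Run:
```python
from h import *
d=get_image("wrist");cv2.imwrite("pics/w9.png",d["img"][:,:,::-1]);report(d)
go(.478,.280,.023,None)
```

```text
rust (546, 183, 94, 109) BORDER 0.054 [0.6401 0.284 ] ang 90.1 [58. 52.] raw [0.6398 0.2673]
rust (524, 172, 116, 108) BORDER 0.054 [0.6131 0.2889] ang 42.1 [78.2 41.7] raw [0.6213 0.2897]
green (257, 202, 104, 98)  0.042 [0.4772 0.2843] encl r 33.7 rms 1.19
pos [0.4773 0.2797 0.1162] jaw ang -10.27 tool shift mm [ 0.7 93.2  0.4] dist 0.093 j7 -1.09
```

View pics/w9.png

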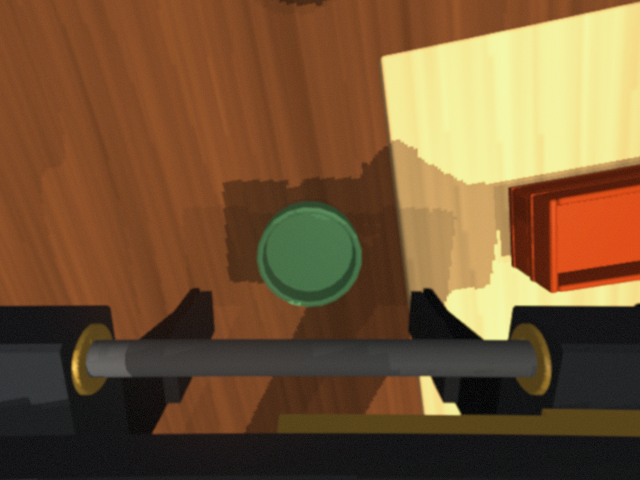

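Run:
```python
from h import *
d=get_image("wrist");report(d,312)
print(plane(d,[309.5,253.5],.042))
```

```text
rust (547, 183, 93, 109) BORDER 0.054 [0.6405 0.2842] ang 89.8 [57.8 52. ] raw [0.6402 0.2673]
rust (524, 172, 116, 108) BORDER 0.054 [0.6132 0.2889] ang 42.1 [78.2 41.6] raw [0.6214 0.2897]
green (257, 202, 105, 104)  0.042 [0.4771 0.2826] encl r 34.0 rms 0.42
[[0.4775278  0.28446316 0.042     ]]
```

Emit:
drive_tool:
  increments: "0.5 30 2.5 0 0; 0 30 0 0 0; 0 24 0 0 0; 0 8 0 0 0; 0 0 0 0 0; 0 0 0 0 255; 0 0 0 0 255; 0 0 0 0 255; 0 0 0 0 255; 0 0 0 0 255"
  squeeze: 20

```text
time: 15.35
position: [0.4779, 0.2823, 0.0246]
tool_rot: [-1.566, 0.138, -0.139]
ft_force: [-1.2, -1.1, 5.7]
grip_width: 0.753
```

Run:
```python
from h import *
d=get_image("wrist");cv2.imwrite("pics/w10.png",d["img"][:,:,::-1])
go(.478,.280,.023,None);print(tool()[2]["grip_width"]*87)
```

```text
pos [0.4779 0.2823 0.0246] jaw ang -10.12 tool shift mm [ 0.5  1.6 -2.3] dist 0.003 j7 -1.18
65.88451022003089
```

View pics/w10.png

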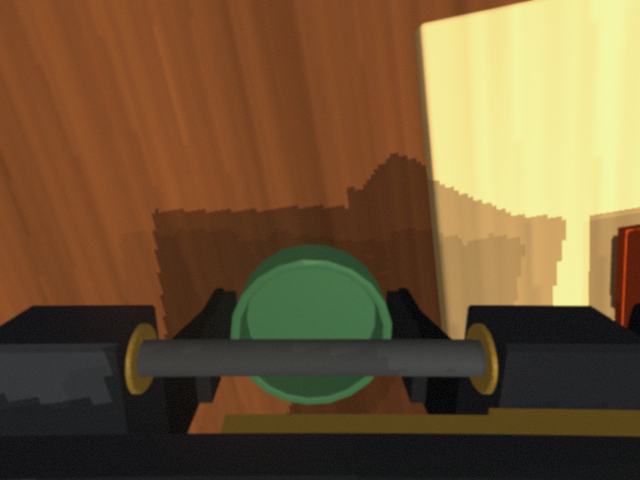

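Run:
```python
from h import *
d=get_image("wrist"); p,M,s=tool()
P=plane(d,[[312,260],[312,403],[232,325],[392,325]],.042);print(((P-p)@M*1000).round(1), s["ft_force"])
cv2.imwrite("pics/w10c.png",cv2.resize(d["img"][235:415,215:410,::-1],None,fx=3,fy=3))
```

```text
[[  0.7 -17.4  31.1]
 [  0.8 -17.4 -32.8]
 [-31.2 -17.4   3.8]
 [ 32.6 -17.4   3.8]] [-2.09245652 -0.23436734  5.65354988]
```

View pics/w10c.png

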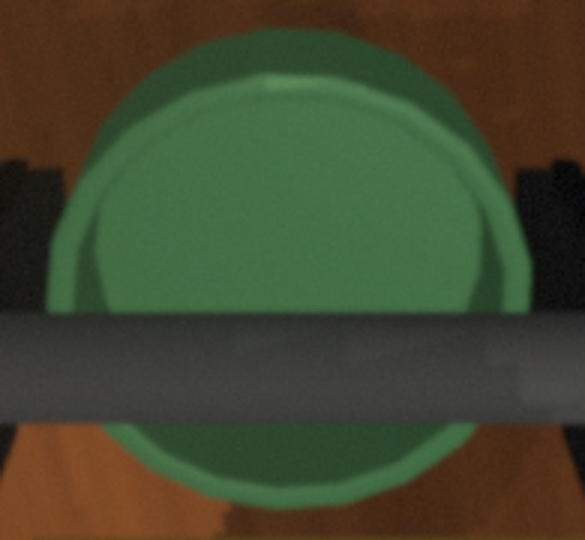

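Emit:
drive_tool:
  increments: "0 -5 0 0 255; 0 -30 0 0 255; 0 -50 0 0 255; 0 -50 0 0 255; 0 -40 0 0 255; 0 0 0 0 255"

```text
time: 16.2
position: [0.4793, 0.2832, 0.2018]
tool_rot: [-1.564, 0.135, -0.143]
ft_force: [1.3, 0.6, -2.8]
grip_width: 0.757
```

Run:
```python
from h import *
go(.631,.0835,.20,-45);print(tool()[2]["grip_width"]*87)
```

```text
pos [0.4793 0.2832 0.2018] jaw ang -10.14 tool shift mm [ 184.4    2.2 -169.9] dist 0.251 j7 -1.03
turn world z -34.9 -> tool-y yaw 34.9
65.83675805981741
```

Emit:
drive_tool:
  increments: "37 0 -34 0 255; 37 0 -34 0 255; 37 0 -34 0 255; 37 0 -34 0 255; 36 20 -33 0 255; 0 30 0 0 255; 0 20 0 0 255; 0 0 0 0 255; 0 0 0 0 255"

```text
time: 17.32
position: [0.6293, 0.0846, 0.1299]
tool_rot: [-1.566, 0.136, -0.138]
ft_force: [0.8, -0.5, -1.6]
grip_width: 0.755
```

Run:
```python
from h import *
d=get_image("wrist");cv2.imwrite("pics/w11.png",d["img"][:,:,::-1])
go(.631,.0847,.071);print(tool()[2]["grip_width"]*87)
```

```text
pos [0.6297 0.0844 0.1303] jaw ang -10.04 tool shift mm [ 1.1 59.3  0.5] dist 0.059 j7 -0.72
65.82725434720696
```

View pics/w11.png

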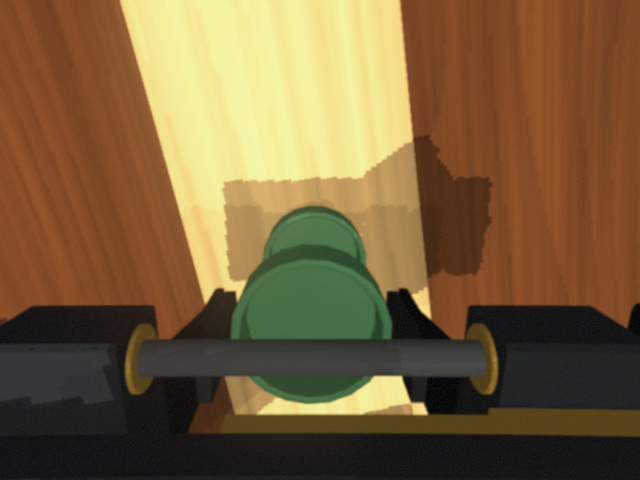

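Run:
```python
from h import *
d=get_image("wrist"); p,M,s=tool()
cv2.imwrite("pics/w11c.png",cv2.resize(d["img"][195:275,250:380,::-1],None,fx=5,fy=5,interpolation=cv2.INTER_CUBIC))
P=plane(d,[[313,208],[313,211],[264,250],[364,250]],.054);print(((P-p)@M*1000).round(1))
```

```text
[[  1.3  76.5  33. ]
 [  1.3  76.5  31.1]
 [-29.1  76.4   6.4]
 [ 33.2  76.5   6.4]]
```

View pics/w11c.png

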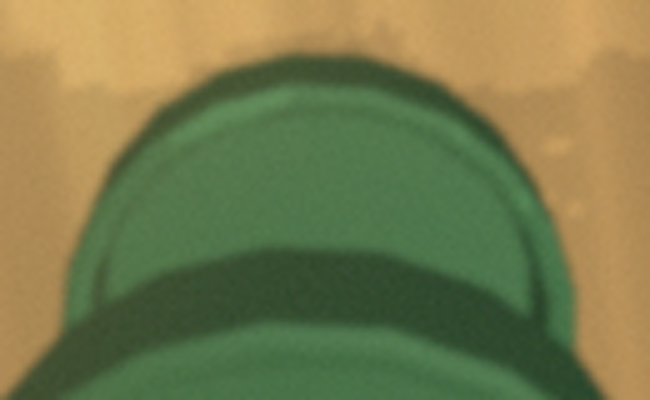

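Emit:
drive_tool:
  increments: "1 25 -0.8 0 255; 0 25 0 0 255; 0 8 0 0 255; 0 3 0 0 255; 0 0 0 0 255"

```text
time: 18.05
position: [0.6307, 0.0827, 0.069]
tool_rot: [-1.566, 0.138, -0.14]
ft_force: [-0.1, 0.7, -2.4]
grip_width: 0.752
```

Emit:
drive_tool:
  increments: "0 2 0 0 255; 0 2 0 0 255; 0 2 0 0 255; 0 1 0 0 255; 0 0 0 0 255"

```text
time: 18.68
position: [0.6302, 0.0823, 0.0616]
tool_rot: [-1.567, 0.139, -0.139]
ft_force: [-3.0, -1.4, 5.0]
grip_width: 0.754
```

Emit:
drive_tool:
  increments: "0 -0.7 0 0 255; 0 0 0 0 220; 0 0 0 0 160; 0 0 0 0 80; 0 0 0 0 0; 0 0 0 0 0; 0 -20 0 0 0; 0 -50 0 0 0; 0 -50 0 0 0; 0 -50 0 0 0; 0 -20 0 0 0; -30 0 -30 0 0; -30 0 -40 0 0; -30 0 -40 0 0; 0 0 0 0 0; 0 0 0 0 0"

```text
time: 20.68
position: [0.5223, -0.0101, 0.252]
tool_rot: [-1.567, 0.139, -0.14]
ft_force: [0.2, 0.6, 0.2]
grip_width: 0.998
```

Run:
```python
from h import *
d=get_image("wrist");cv2.imwrite("pics/w12.png",d["img"][:,:,::-1])
d2=get_image("side");cv2.imwrite("pics/s12.png",cv2.resize(d2["img"][200:360,120:360,::-1],None,fx=3,fy=3))
report(d)
go(.4757,-.094,.023,-33.5)
```

```text
blue (247, 259, 73, 41)  0.042 [ 0.4874 -0.0735] ang 147.0 [63.9 47.8] raw [ 0.4832 -0.0811]
blue (414, 241, 80, 59)  0.054 [ 0.648 -0.092] ang 5.7 [66.2 63.4] raw [ 0.6475 -0.0928]
green (378, 42, 90, 90)  0.054 [0.6384 0.082 ] encl r 37.3 rms 0.67
pos [ 0.5227 -0.008   0.252 ] jaw ang -9.93 tool shift mm [-31.6 228.9 -93.1] dist 0.249 j7 -0.36
turn world z -23.6 -> tool-y yaw 23.6
```

View pics/w12.png

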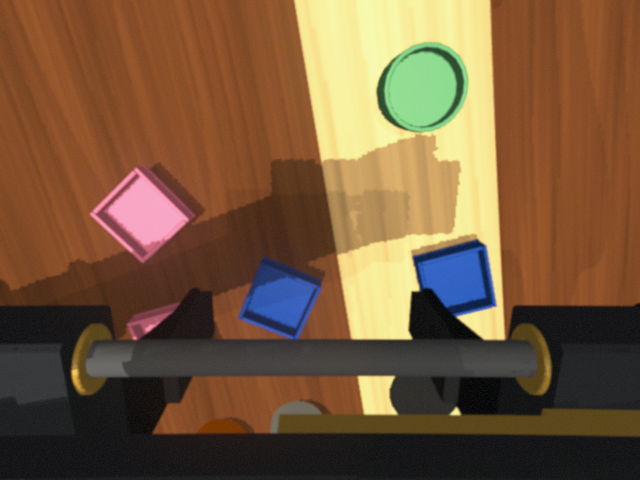

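View pics/s12.png

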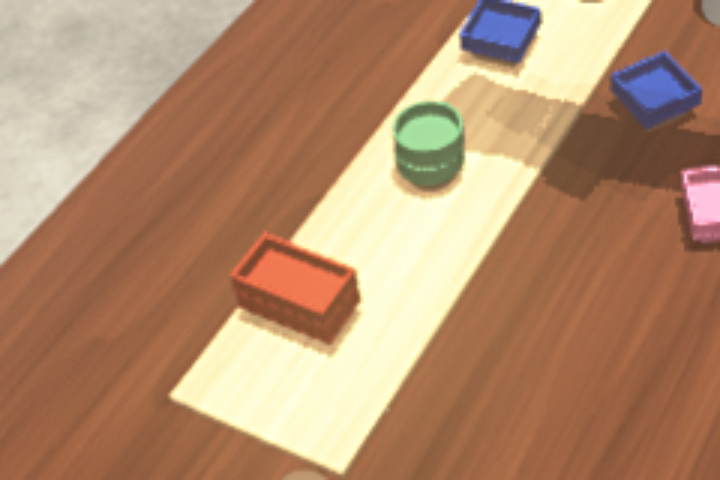

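Emit:
drive_tool:
  increments: "-16 0 -46 0 0; -16 0 -47 0 0; 0 40 0 8 0; 0 45 0 8 0; 0 50 0 7.6 0; 0 0 0 0 0; 0 0 0 0 0"

```text
time: 21.65
position: [0.4761, -0.0942, 0.1184]
tool_rot: [-1.521, 0.455, -0.458]
ft_force: [-0.2, 0.6, -0.3]
grip_width: 0.998
```

Run:
```python
from h import *
d=get_image("wrist");cv2.imwrite("pics/w13.png",d["img"][:,:,::-1])
report(d,308)
go(.4757,-.094,.023,-33.5)
```

```text
blue (257, 204, 106, 104)  0.042 [ 0.4758 -0.0935] ang 56.6 [67.8 64.4] raw [ 0.476  -0.0922]
blue (492, 8, 148, 182) BORDER 0.054 [ 0.6499 -0.1   ] ang 5.7 [72.8 68.9] raw [ 0.6461 -0.0986]
black (533, 262, 107, 46) BORDER 0.016 [ 0.6332 -0.2023] encl r 37.1 rms 15.23
pos [ 0.4764 -0.0949  0.1189] jaw ang -33.48 tool shift mm [-1.4 95.9  0.2] dist 0.096 j7 -0.62
turn world z -0.0 -> tool-y yaw 0.0
```

View pics/w13.png

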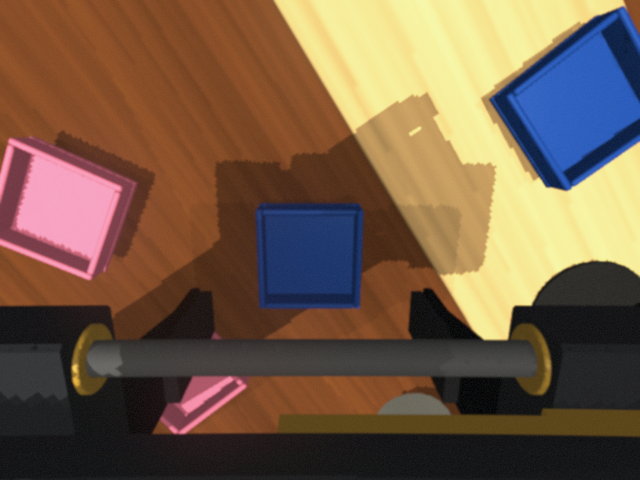

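Emit:
drive_tool:
  increments: "-1 30 0.5 0 0; 0 30 0 0 0; 0 25 0 0 0; 0 10 0 0 0; 0 0 0 0 0; 0 0 0 0 255; 0 0 0 0 255; 0 0 0 0 255; 0 0 0 0 255; 0 0 0 0 255"
  squeeze: 20

```text
time: 22.95
position: [0.4742, -0.0953, 0.0223]
tool_rot: [-1.522, 0.461, -0.462]
ft_force: [-1.9, -0.3, 6.5]
grip_width: 0.757
```

Run:
```python
from h import *
d=get_image("wrist");cv2.imwrite("pics/w14.png",d["img"][:,:,::-1])
go(.4757,-.094,.023,-33.5);p,M,s=tool();print(s["grip_width"]*87,s["ft_force"])
for r in(250,255,260,265,400,403,406):print(r,((plane(d,[312,r],.042)-p)@M*1000).round(1))
cv2.imwrite("pics/w14c.png",cv2.resize(d["img"][235:415,215:410,::-1],None,fx=3,fy=3))
```

```text
pos [ 0.4742 -0.0953  0.0223] jaw ang -33.72 tool shift mm [ 0.5 -0.7  1.9] dist 0.002 j7 -0.78
turn world z 0.2 -> tool-y yaw -0.2
66.05657224390112 [-0.52995544 -0.52841308  5.27507901]
250 [[  0.1 -19.7  35.8]]
255 [[  0.1 -19.7  33.9]]
260 [[  0.1 -19.7  31.9]]
265 [[  0.1 -19.7  29.9]]
400 [[  0.2 -19.7 -29.5]]
403 [[  0.2 -19.7 -30.9]]
406 [[  0.2 -19.7 -32.4]]
```

View pics/w14c.png

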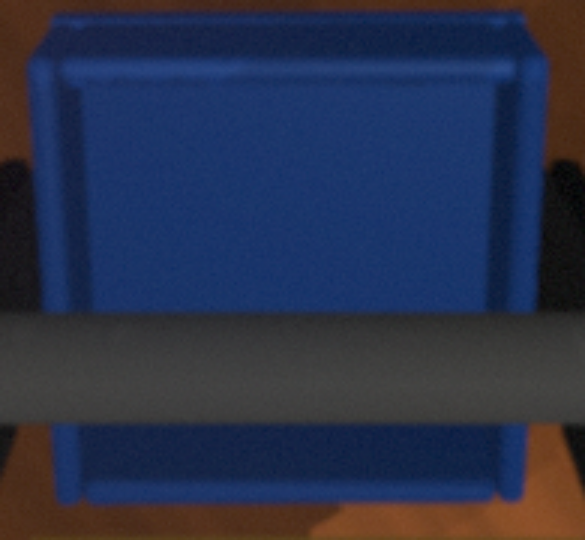

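Emit:
drive_tool:
  increments: "0 -5 0 0 255; 0 -30 0 0 255; 0 -50 0 0 255; 0 -50 0 0 255; 0 0 0 -10 255; 0 0 0 -10 255; 0 0 0 -10 255; 0 0 0 -9.4 255; 0 0 0 0 255"

```text
time: 24.12
position: [0.4733, -0.0948, 0.1564]
tool_rot: [-1.569, -0.076, 0.077]
ft_force: [0.4, 0.8, -2.0]
grip_width: 0.757
```

Run:
```python
from h import *
go(.6496,-.1018,.13,5.7)
d=get_image("wrist");cv2.imwrite("pics/w15.png",d["img"][:,:,::-1]);report(d)
```

```text
pos [ 0.4733 -0.0948  0.1564] jaw ang 5.59 tool shift mm [174.8  26.3 -24.1] dist 0.178 j7 0.12
turn world z 0.1 -> tool-y yaw -0.1
blue (225, 239, 172, 61)  0.042 [ 0.5057 -0.103 ] ang 5.6 [126.5  46.7] raw [ 0.4762 -0.1153]
blue (497, 228, 121, 72)  0.054 [ 0.6474 -0.0833] ang 5.8 [74.6 52.1] raw [ 0.6435 -0.0904]
green (541, 0, 99, 45) BORDER 0.054 [0.6236 0.0357] encl r 30.7 rms 9.9
```

Emit:
drive_tool:
  increments: "44 0 -6 0 255; 44 0 -6 0 255; 44 0 -6 0 255; 43 10 -6 0 255; 0 16 0 0 255; 0 0 0 0 255; 0 0 0 0 255"

```text
time: 25.05
position: [0.6496, -0.1019, 0.1311]
tool_rot: [-1.57, -0.077, 0.077]
ft_force: [0.3, 0.2, -1.7]
grip_width: 0.757
```

Run:
```python
from h import *
d=get_image("wrist");cv2.imwrite("pics/w16.png",cv2.resize(d["img"][190:275,230:400,::-1],None,fx=4.5,fy=4.5))
go(.6496,-.1018,.0705,5.7);p,M,s=tool()
for r in(205,210,215,220):print(r,((plane(d,[[262,r],[313,r],[365,r]],.054)-p)@M*1000).round(1)[:,[0,2]].tolist())
```

```text
pos [ 0.6498 -0.102   0.1316] jaw ang 5.62 tool shift mm [-0.2 61.1  0.3] dist 0.061 j7 -0.16
turn world z 0.1 -> tool-y yaw -0.1
205 [[-29.3, 34.6], [1.5, 34.6], [32.9, 34.6]]
210 [[-29.4, 31.5], [1.5, 31.5], [33.1, 31.5]]
215 [[-29.5, 28.4], [1.5, 28.4], [33.2, 28.4]]
220 [[-29.6, 25.3], [1.5, 25.3], [33.3, 25.3]]
```

View pics/w16.png

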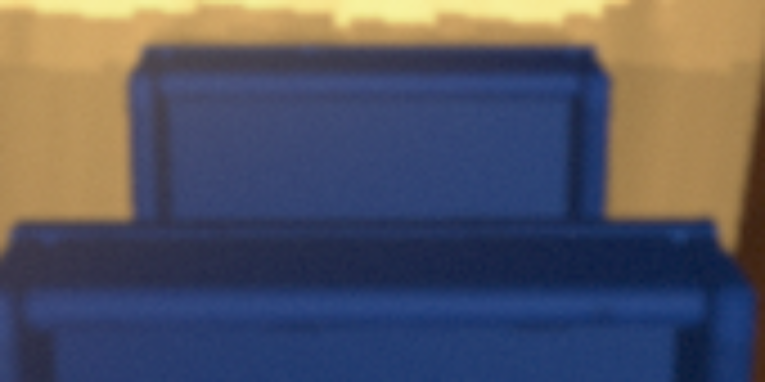

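Emit:
drive_tool:
  increments: "0.7 25 -0.4 0 255; 0 25 0 0 255; 0 10 0 0 255; 0 3 0 0 255; 0 0 0 0 255"

```text
time: 25.72
position: [0.6515, -0.1021, 0.0687]
tool_rot: [-1.57, -0.079, 0.077]
ft_force: [1.0, -0.8, -1.5]
grip_width: 0.76
```

Emit:
drive_tool:
  increments: "0 2 0 0 255; 0 2 0 0 255; 0 2 0 0 255; 0 1 0 0 255; 0 0 0 0 255"

```text
time: 26.35
position: [0.651, -0.102, 0.0606]
tool_rot: [-1.569, -0.078, 0.078]
ft_force: [0.2, 1.1, -1.8]
grip_width: 0.755
```

Emit:
drive_tool:
  increments: "0 1 0 0 255; 0 1 0 0 255; 0 0 0 0 255"

```text
time: 26.72
position: [0.651, -0.102, 0.0586]
tool_rot: [-1.569, -0.078, 0.078]
ft_force: [0.4, 0.9, -2.7]
grip_width: 0.755
```

Emit:
drive_tool:
  increments: "0 0.7 0 0 255; 0 0.7 0 0 255; 0 0 0 0 255"

```text
time: 27.1
position: [0.6511, -0.102, 0.0583]
tool_rot: [-1.57, -0.078, 0.078]
ft_force: [-2.9, -0.1, 5.6]
grip_width: 0.755
```

Contact at the expected height. Release, rise, and look.

Emit:
drive_tool:
  increments: "0 -0.7 0 0 255; 0 0 0 0 220; 0 0 0 0 160; 0 0 0 0 80; 0 0 0 0 0; 0 0 0 0 0; 0 -20 0 0 0; 0 -50 0 0 0; 0 -50 0 0 0; 0 -50 0 0 0; 0 -50 0 0 0; -40 0 -30 0 0; -40 0 -30 0 0; -40 0 -30 0 0; 0 0 0 0 0; 0 0 0 0 0"

```text
time: 29.1
position: [0.541, -0.2029, 0.2791]
tool_rot: [-1.57, -0.079, 0.077]
ft_force: [1.2, -0.0, 0.6]
grip_width: 1.001
```

Run:
```python
from h import *
d=get_image("wrist");cv2.imwrite("pics/w17.png",d["img"][:,:,::-1])
d2=get_image("side");cv2.imwrite("pics/s17.png",cv2.resize(d2["img"][130:330,170:430,::-1],None,fx=2.9,fy=2.9))
go(.459,-.2746,.16,None)
```

```text
pos [ 0.5416 -0.2013  0.2788] jaw ang 5.86 tool shift mm [-89.8 118.6 -64.5] dist 0.162 j7 0.16
```

View pics/w17.png

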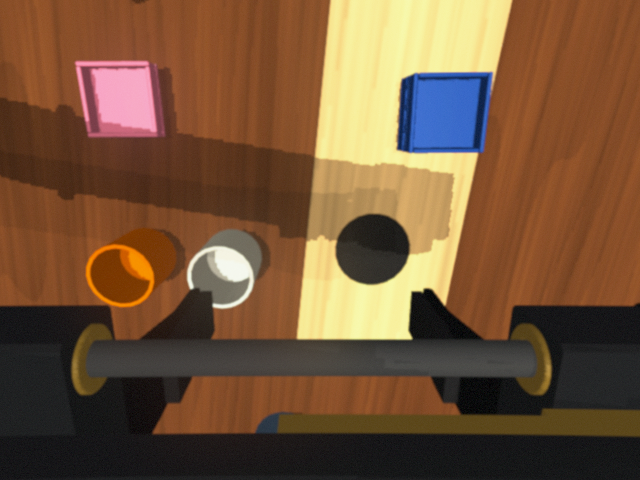

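View pics/s17.png

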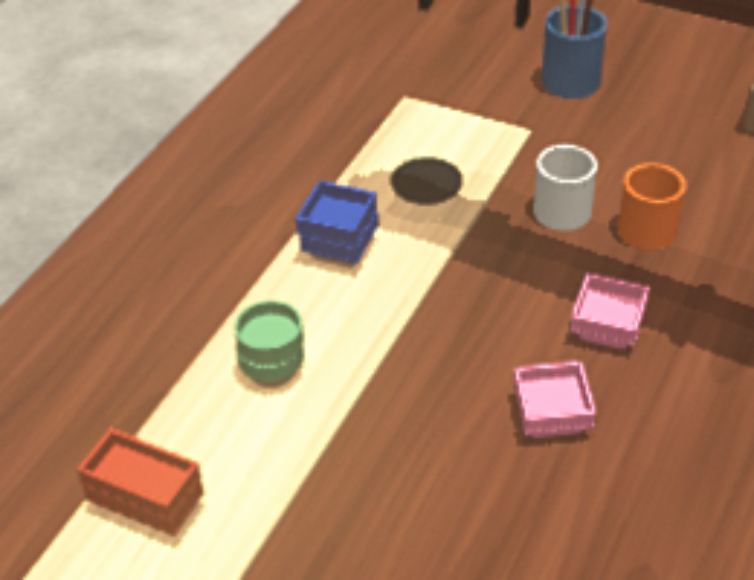

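Run:
```python
from h import *
d=get_image("wrist");report(d,308)
s=get_image("side");sc=get_image("scene")
for n,e in(("side",s),("scene",sc)):
  for c in blobs(e["img"],"white",200):
    x,y,w,h=cv2.boundingRect(c)
    if w<60: print(n,x,y,w,h)
print("coaster raw centre",plane(d,[372.5,249],.016))
print("jar",plane(sc,[146,277],.09),plane(s,[368,136],.09))
```

```text
blue (398, 76, 93, 78)  0.054 [ 0.6606 -0.0986] ang 5.6 [79.3 66.6] raw [ 0.6536 -0.1001]
white (186, 231, 74, 77)  0.07 [ 0.4606 -0.2718] encl r 42.2 rms 4.47
black (337, 217, 70, 68)  0.016 [ 0.6133 -0.2434] encl r 39.5 rms 4.81
side 212 459 47 21
side 240 263 33 44
side 588 196 25 35
side 354 180 22 29
side 592 52 43 69
side 295 25 26 30
scene 135 448 57 32
scene 484 337 51 42
scene 372 248 36 21
scene 216 236 24 31
scene 467 175 27 22
coaster raw centre [[ 0.61576903 -0.24397252  0.016     ]]
jar [[ 0.52370735 -0.50192999  0.09      ]] [[ 0.53738534 -0.52305368  0.09      ]]
```

Emit:
drive_tool:
  increments: "-45 0 -32 0 0; -45 0 -32 0 0; 0 20 0 9.4 0; 0 20 0 9.4 0; 0 20 0 9.4 0; 0 20 0 9.4 0; 0 20 0 9.4 0; 0 0 0 9.4 0; 0 0 0 9.4 0; 0 0 0 0 0; 0 0 0 0 0"

```text
time: 30.72
position: [0.4577, -0.2754, 0.1781]
tool_rot: [-1.413, 0.814, -0.814]
ft_force: [-0.3, -0.5, -1.3]
grip_width: 0.996
```

Run:
```python
from h import *
d=get_image("wrist");cv2.imwrite("pics/w18.png",d["img"][:,:,::-1])
report(d,308);go(.459,-.2746,.038,None)
```

```text
white (266, 185, 92, 102)  0.07 [ 0.4592 -0.2746] encl r 36.9 rms 0.36
black (336, 0, 108, 86) BORDER 0.016 [ 0.5962 -0.2549] encl r 40.3 rms 6.9
pos [ 0.4577 -0.2755  0.1781] jaw ang -59.94 tool shift mm [-1.000e-01  1.401e+02  1.600e+00] dist 0.14 j7 -0.71
```

View pics/w18.png

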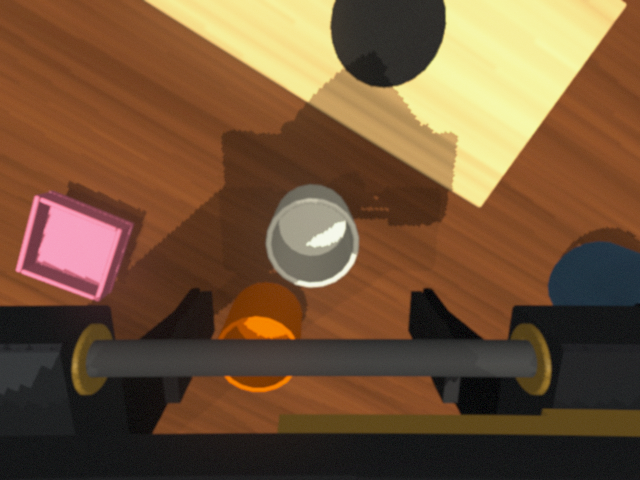

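Emit:
drive_tool:
  increments: "0 40 1.5 0 0; 0 40 0 0 0; 0 35 0 0 0; 0 20 0 0 0; 0 5 0 0 0; 0 0 0 0 0; 0 0 0 0 255; 0 0 0 0 255; 0 0 0 0 255; 0 0 0 0 255; 0 0 0 0 255"
  squeeze: 20

```text
time: 32.15
position: [0.4589, -0.2756, 0.0386]
tool_rot: [-1.412, 0.817, -0.818]
ft_force: [-1.5, -0.6, 5.5]
grip_width: 0.762
```

Run:
```python
from h import *
d=get_image("wrist");cv2.imwrite("pics/w19.png",d["img"][:,:,::-1])
go(.4592,-.2746,.038,None);p,M,s=tool();print(s["grip_width"]*87,s["ft_force"])
for r in(240,250,260,270,280,430):print(r,((plane(d,[[225,r],[312,r],[400,r]],.07)-p)@M*1000).round(1)[:,[0,2]].tolist())
```

```text
pos [ 0.4589 -0.2756  0.0386] jaw ang -60.13 tool shift mm [-0.7  0.6  0.8] dist 0.001 j7 -0.86
66.27054987244992 [-1.62516028 -0.02415069  5.94085132]
240 [[-29.9, 42.7], [-0.5, 42.7], [29.3, 42.7]]
250 [[-30.1, 39.2], [-0.5, 39.2], [29.5, 39.2]]
260 [[-30.3, 35.6], [-0.5, 35.6], [29.7, 35.6]]
270 [[-30.5, 32.0], [-0.5, 31.9], [29.9, 31.9]]
280 [[-30.7, 28.3], [-0.5, 28.2], [30.2, 28.2]]
430 [[-34.3, -34.2], [-0.4, -34.4], [34.0, -34.3]]
```

View pics/w19.png

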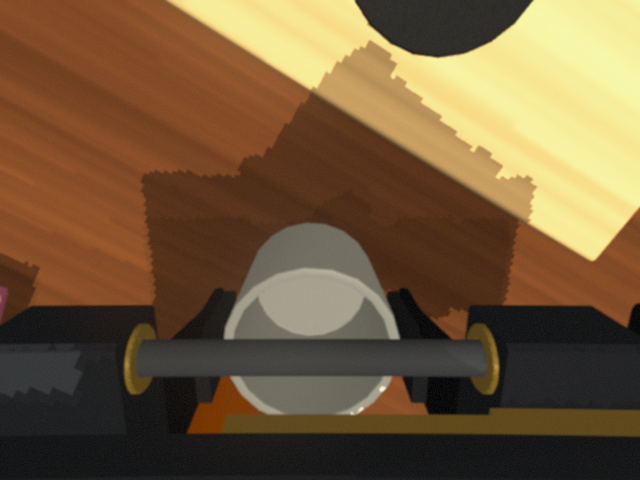

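Run:
```python
from h import *
go(.6153,-.244,.11)
```

```text
pos [ 0.4589 -0.2756  0.0386] jaw ang -60.13 tool shift mm [ 50.5 -71.4 151.4] dist 0.175 j7 -0.86
```

Emit:
drive_tool:
  increments: "0 -5 0 0 255; 0 -30 0 0 255; 0 -40 0 0 255; 0 0 0 0 255; 0 0 0 0 255"

```text
time: 32.83
position: [0.4576, -0.275, 0.112]
tool_rot: [-1.412, 0.819, -0.816]
ft_force: [-0.2, -0.4, -2.1]
grip_width: 0.767
```

Run:
```python
from h import *
d=get_image("wrist");cv2.imwrite("pics/w20.png",d["img"][:,:,::-1])
cs=[c for c in wb(d["img"],'black',vmax=220)]
for c in cs:
    e=cv2.fitEllipse(c); print(cv2.boundingRect(c),e,plane(d,e[0],.016))
go(.6153,-.244,.11)
```

```text
(338, 0, 143, 75) ((406.47894287109375, 30.996021270751953), (78.17757415771484, 149.40528869628906), 88.26348114013672) [[ 0.59878006 -0.25626429  0.016     ]]
pos [ 0.4574 -0.2748  0.1116] jaw ang -60.13 tool shift mm [ 51.9   1.3 152.3] dist 0.161 j7 -0.78
```

View pics/w20.png

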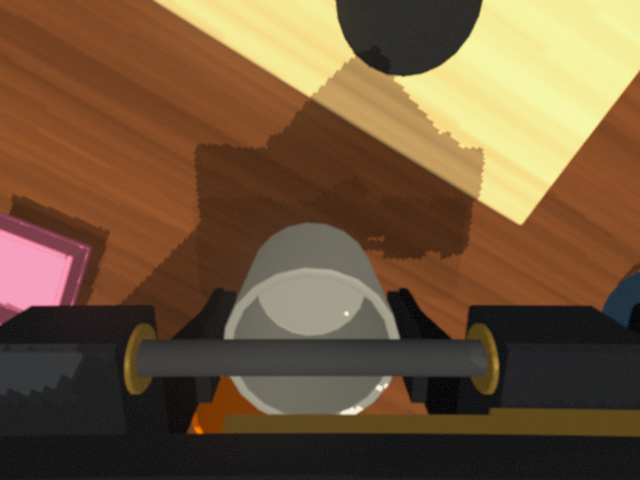

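Emit:
drive_tool:
  increments: "26 0 35 0 255; 0 0 35 0 255; 0 0 0 0 255"

```text
time: 33.25
position: [0.5338, -0.2592, 0.1114]
tool_rot: [-1.41, 0.815, -0.811]
ft_force: [-1.6, -0.4, -2.6]
grip_width: 0.762
```

Run:
```python
from h import *
d=get_image("wrist");cv2.imwrite("pics/w21.png",d["img"][:,:,::-1])
hsv=cv2.cvtColor(d["img"],cv2.COLOR_RGB2HSV); m=cv2.inRange(hsv,(0,0,0),(180,110,75)); m[225:]=0
cs,_=cv2.findContours(m,cv2.RETR_EXTERNAL,cv2.CHAIN_APPROX_NONE)
for c in cs:
    if cv2.contourArea(c)<2000: continue
    P=plane(d,c.reshape(-1,2),.016)[:,:2]; h=cv2.convexHull((P*1000).astype(np.float32))
    e=cv2.fitEllipse(h); print(cv2.boundingRect(c),e,cv2.minEnclosingCircle(h))
go(.6153,-.244,.11)
```

```text
(297, 61, 132, 138) ((614.928466796875, -247.47254943847656), (80.72274780273438, 81.22774505615234), 101.70110321044922) ((614.9310302734375, -247.47720336914062), 40.81766128540039)
pos [ 0.5322 -0.2608  0.1113] jaw ang -59.94 tool shift mm [27.1  1.2 80.3] dist 0.085 j7 -0.92
```

View pics/w21.png

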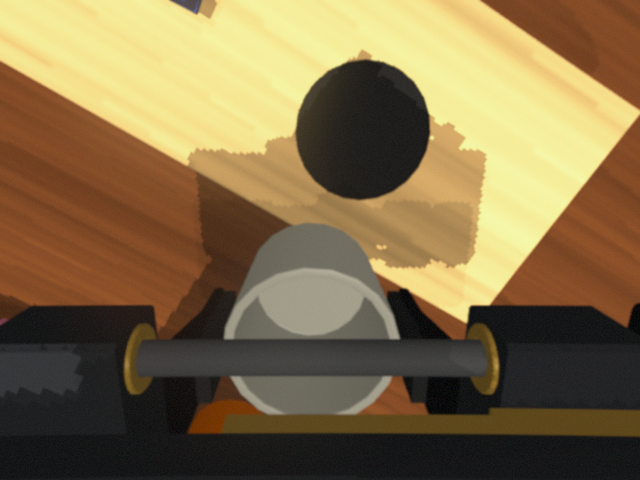

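Run:
```python
from h import *
def co(d):
    hsv=cv2.cvtColor(d["img"],cv2.COLOR_RGB2HSV); m=cv2.inRange(hsv,(0,0,0),(180,110,75)); m[225:]=0
    cs,_=cv2.findContours(m,cv2.RETR_EXTERNAL,cv2.CHAIN_APPROX_NONE)
    for c in cs:
        if cv2.contourArea(c)<1500: continue
        P=plane(d,c.reshape(-1,2),.016)[:,:2]; h=cv2.convexHull((P*1000).astype(np.float32))
        print(cv2.boundingRect(c),cv2.fitEllipse(h))
d=get_image("wrist");co(d);go(.6152,-.2455,.11)
for n,box in(("scene",(225,275,275,310)),("side",(300,335,180,202))):
    d=get_image(n); hsv=cv2.cvtColor(d["img"],cv2.COLOR_RGB2HSV); m=cv2.inRange(hsv,(0,0,0),(180,255,70))
    k=np.zeros_like(m);k[box[2]:box[3],box[0]:box[1]]=255;m&=k
    cs,_=cv2.findContours(m,cv2.RETR_EXTERNAL,cv2.CHAIN_APPROX_NONE);c=max(cs,key=cv2.contourArea)
    P=plane(d,c.reshape(-1,2),.016)[:,:2];print(n,cv2.boundingRect(c),cv2.fitEllipse(cv2.convexHull((P*1000).astype(np.float32))))
```

```text
(296, 56, 133, 139) ((614.9688110351562, -247.53826904296875), (80.61299896240234, 81.2235107421875), 95.15780639648438)
pos [ 0.5313 -0.262   0.1114] jaw ang -60.03 tool shift mm [27.6  1.2 80.9] dist 0.086 j7 -0.92
scene (235, 284, 28, 24) ((616.5025024414062, -245.9915771484375), (77.70925903320312, 78.75731658935547), 156.28614807128906)
side (310, 185, 19, 12) ((608.5626220703125, -250.2744140625), (59.91951370239258, 70.91510772705078), 67.53533172607422)
```

Emit:
drive_tool:
  increments: "14 0 40 0 255; 14.5 0 40.4 0 255; 0 0 0 0 255; 0 25 0 0 255; 0 15 0 0 255; 0 6 0 0 255; 0 0 0 0 255"

```text
time: 34.33
position: [0.6156, -0.2481, 0.0669]
tool_rot: [-1.412, 0.818, -0.817]
ft_force: [-0.4, -0.4, -1.2]
grip_width: 0.76
```

Run:
```python
from h import *
d=get_image("wrist");cv2.imwrite("pics/w22.png",d["img"][:,:,::-1])
go(.6152,-.2465,.0546)
```

```text
pos [ 0.6162 -0.248   0.0675] jaw ang -60.15 tool shift mm [-1.8 12.9 -0.1] dist 0.013 j7 -1.05
```

View pics/w22.png

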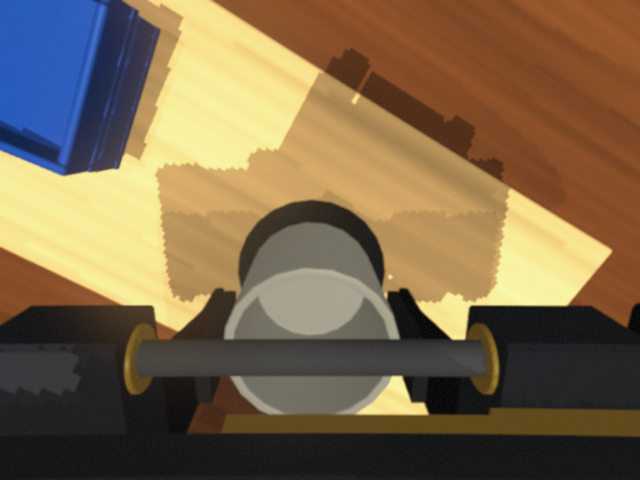

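Run:
```python
from h import *
d=get_image("wrist");p,M,s=tool();print(((plane(d,[[311,201],[239,268],[383,268]],.016)-p)@M*1000).round(1))
```

```text
[[ -0.8  51.9  40.9]
 [-41.5  51.8   2.7]
 [ 39.9  51.9   2.7]]
```

Emit:
drive_tool:
  increments: "-0.5 5 0 0 255; 0 3 0 0 255; 0 2 0 0 255; 0 1.5 0 0 255; 0 0 0 0 255"

```text
time: 35.05
position: [0.6158, -0.2471, 0.0554]
tool_rot: [-1.412, 0.817, -0.817]
ft_force: [0.3, 0.2, -2.6]
grip_width: 0.759
```

Emit:
drive_tool:
  increments: "0 1 0 0 255; 0 0.7 0 0 255; 0 0 0 0 255"

```text
time: 35.42
position: [0.6163, -0.247, 0.0547]
tool_rot: [-1.412, 0.816, -0.818]
ft_force: [-1.5, 1.5, 3.5]
grip_width: 0.759
```

Contact. Release, rise clear, and check everything.

Emit:
drive_tool:
  increments: "0 -0.5 0 0 255; 0 0 0 0 220; 0 0 0 0 160; 0 0 0 0 80; 0 0 0 0 0; 0 0 0 0 0; 0 -25 0 0 0; 0 -50 0 0 0; 0 -60 0 0 0; 0 -60 0 0 0; 0 -60 0 0 0; -30 0 -40 0 0; -30 0 -40 0 0; -30 0 -30 0 0; -30 0 -20 0 0; 0 0 0 0 0; 0 0 0 0 0; 0 0 0 0 0; 0 0 0 0 0"

```text
time: 37.8
position: [0.444, -0.2078, 0.309]
tool_rot: [-1.41, 0.817, -0.815]
ft_force: [0.5, -0.0, 0.3]
grip_width: 1.0
```

Run:
```python
from h import *
print(tool()[0],tool()[2]["grip_width"])
d=get_image("wrist");cv2.imwrite("pics/w23.png",d["img"][:,:,::-1])
d2=get_image("side");cv2.imwrite("pics/s23.png",cv2.resize(d2["img"][130:330,170:430,::-1],None,fx=2.9,fy=2.9))
d3=get_image("scene");cv2.imwrite("pics/c23.png",cv2.resize(d3["img"][180:330,190:460,::-1],None,fx=2.9,fy=2.9))
```

```text
[ 0.44403097 -0.20777837  0.30901871] 1.0004618223885005
```

View pics/w23.png

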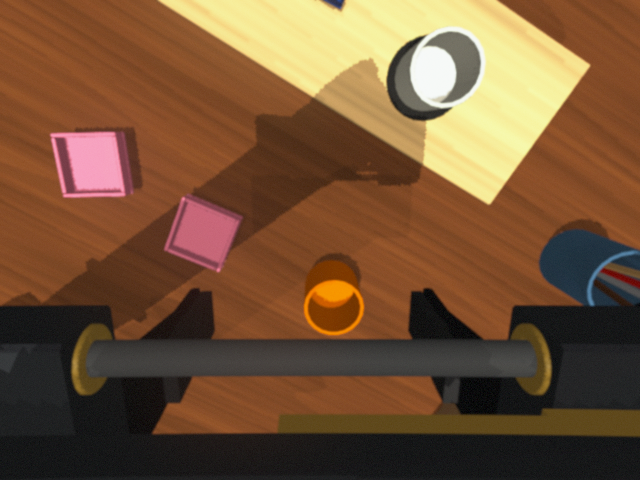

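View pics/s23.png

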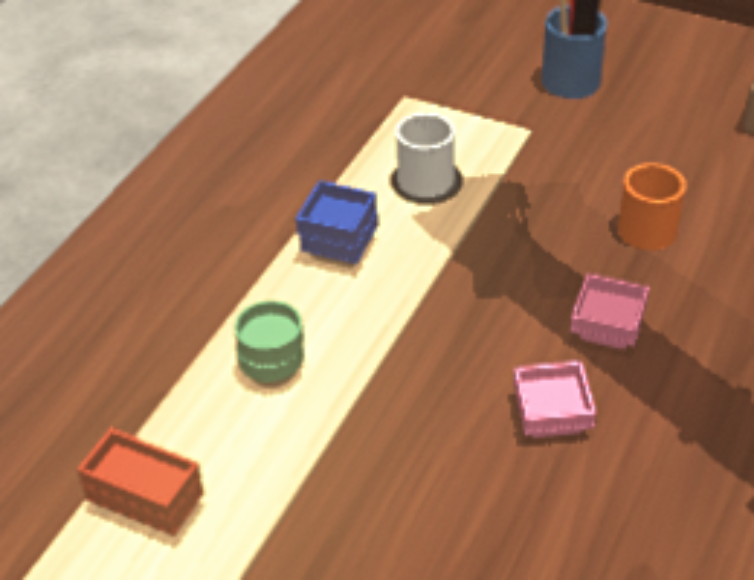

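View pics/c23.png

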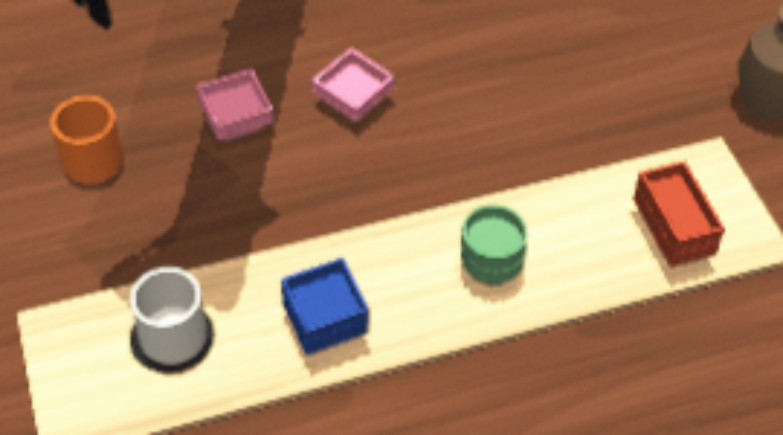

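Run:
```python
from h import *
d=get_image("wrist");report(d,300)
s=ctrl.get_state();print(s["time"],abs(s["qd"]).max())
workorder.close_job()
```

```text
white (394, 25, 92, 87)  0.07 [ 0.6211 -0.2505] encl r 42.2 rms 0.64
black (388, 39, 57, 80)  0.016 [ 0.5981 -0.2344] encl r 39.6 rms 6.3
38.0 0.009203388502778336
the job is handed in; nothing more can be done
```

All four pieces are placed and released, and the job is handed in at 38 s of robot time; it reported no verdict.

- **Placement:** The rust, green and blue pieces were each lowered into their own kind until a light contact (about 5–10 N) at the expected nested height, then let go. The white beaker was set on the coaster the same way.
- **Final images:** The scene and side pictures show three level stacks with their feet down and the beaker upright inside the black ring of the coaster. The bases, vase, tool jar, both pink dishes and the orange beaker look undisturbed, and the gripper is open and clear. I judged this by eye, without a measured before-and-after comparison.
- **Stack centring:** I did not measure how well the finished stacks are centred. Just before lowering, the camera showed each held piece within about 2 mm of its base's centre.
- **Beaker position:** The coaster centre measured about (0.615, -0.247), though early readings differed by about 3 mm in y, and I set the beaker down at about (0.616, -0.247). The last rim reading gave (0.621, -0.2505). It assumed a rim height of 70 mm when the rim now stands at 86 mm, which pushes the reading away from the camera. Even without that correction it is about 7 mm off, against the 12 mm allowed.
- **Other disagreement:** The last automatic coaster reading, (0.598, -0.234), is not usable because the beaker hid part of it.

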